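# Free the forming ball from the curved rack

### The job

Push the wooden forming ball along the curved rack, under the clear guard, until it settles in the pocket at the open exit of the rack; then lift it out there and set it gently in the empty hollow of the flat wooden rest board. Let go of it and leave the clay ball in the other hollow.

Things in the scene. Friction and masses are not known exactly. Their poses are not given: they have to be found in the camera images.
- ball_center (a point): Centre of the loose dark wooden ball, 56 mm in diameter, about 50 to 100 g, waxed and slippery like the rack (friction about 0.25); it rolls freely, so push slowly. At the start it lies in the covered straight part of the rack.
- rack: Fixed curved ball rack on a plywood slab 24 mm thick, whose top is the track's floor. Origin: centre of the curve, at table level; z up. Centre line of the track: straight at x = 170 mm from y = 155 mm (end wall 67 mm high) to y = 0, then a quarter circle of radius 170 mm about the origin, from the +x to the -y axis (end wall 30 mm high). The ball starts at y = 0 to 55 mm.
- bend (a point): Point on the track's centre line where the straight meets the curve, at floor level: (170, 0, 24) mm in the rack's frame, axes as the rack's. The ball has to roll along -y to here and on round the curve. The track is 62 mm wide; floor flat and level.
- curb (a point): Top of the inner curb's face at the bend, at (139, 0, 46) mm in the rack's frame. The inner curb (side of the curve's centre) is 22 mm above the floor all along, the outer one 30 mm; both are 8 mm thick. A yellow tin lid 12 mm thick lies loose on the slab inside the curve.
- guard (a point): Lower free edge (dark steel trim) of the clear guard at the bend, 62 mm above the floor, 8 mm inward of the centre line. The 5 mm roof runs from here to the outer side, over the straight and the first 38 degrees of the curve. The ball cannot come out there; fingers enter by the 46 mm opening between this edge and the inner curb, tilted 35 to 50 degrees, hand leaning to the curve's centre.
- exit (a point): Centre of the exit pocket, at floor level: a square hole of 26 mm side in the track's floor on the centre line, 65 degrees round the curve, (72, -154, 24) mm in the rack's frame. No roof from 38 degrees on. The ball sinks about 3 mm into the pocket and stays, its centre then about 25 mm above this point.
- cup (a point): Centre of the mouth of the empty round hollow, 33 mm across, in the top of the fixed flat wooden rest board (190 x 84 x 22 mm, top 22 mm above the table). x of this frame runs along the board, away from the board's centre, which lies 50 mm away at -x; the other hollow, at -100 mm in x, holds the clay ball. A 56 mm ball resting in the hollow has its centre about 22 mm above this point.
- stone_center (a point): Centre of the loose reddish clay ball, 48 mm in diameter, that lies in the other hollow of the rest board; leave it there.
There are look-alikes about, which are no part of the job. What is shaped like the part that bears ball_center but green or purple is not meant. Leave any purple look-alike of the part that bears cup alone.

How it is judged:
By the outcome, as a careful person would: the job done as asked, in the order asked, and still so for the second after the job is handed in, with the robot touching nothing.
It also fails if it takes over 64 s, if anything falls off the work surface, if the arm or the gripper's body presses on something with over 40 N, if the wrist force passes 120 N, or if a joint passes its speed limit or range.

### The arm

A 6-joint arm with a two-finger parallel gripper is mounted at the origin on the work surface. World frame = base frame: x ahead of the robot, y to its left, z up, the work surface at z = 0. Lengths are in mm, angles in rad, forces in N, time in s.
With the tool pointing down it reaches from about 350 to 875 mm from the base axis. Payload 4.2 kg.
Tool frame: the origin (TCP) lies at the very end of the fingers, on their centre line; the grasp point (between the pads) lies 19 mm behind it; z points along the fingers, y is the line along which they close (so a half turn about z gives the same grasp; the last joint's range is limited). The gripper opens to 85 mm and grips with 20 to 120 N. Pads are 22 mm wide; open, the fingers measure 114 mm over their backs; the gripper's body (76 mm by 85 mm) begins 54 mm behind the grasp point. The pads swing forward as they close: fully open they stand 13 mm farther back than shut.
Start: joints at [-1.08, 0.385, 0.008, 0, -1.194, -0.259], TCP at [143.599, -608.259, 231.312] pointing down, gripper open.
Joint ranges: [-3.14, 3.14], [-1.21, 2.06], [-1.07, 1.41], [-3.16, 2.05], [-2.99, -0.16], [-3.1, 3.1]. Speed limits (rad/s): [2.79, 2.79, 3.14, 3.14, 3.14, 3.14].

### API

Orientations are given as a unit quaternion [x, y, z, w].
In Python, from bench import arm, optics gives the robot as it stands. The module is installed in compiled form; this text tells all that it offers.
- The arm moves only by the tool step_arm, never from a script. Its argument "motion" is a list of rows, each an object with "dr": the turn, a rotation vector about the tool's x, y, z in units of 8 degrees (1.0 is 8 degrees), a list of three; "slide": the shift along the tool's x, y, z in mm, a list of three; "jaw": the finger opening in mm, from 0 to 85.4. A call has exactly 8 rows; each row is the pose to reach, as a shift and turn from the pose commanded when the call began, along the tool's axes at that moment; what a row does not reach only later rows make up. A row lasts 1/8 s, in which the tool goes at most 62.5 mm and 10.7 degrees, less where a joint would pass 70% of its speed; a pose out of reach is approached as far as the arm can. A call with a gripper value outside its range is refused whole. The fingers move at their own pace and stop on an object; the grip force is fixed at half the most. Time passes only in rows, so rows that repeat a pose let the fingers close, or fill a call up. It gives the time, the measured TCP pose, the force, the opening and the grip force at its end, in the units of the state.
- arm.read_state(): the state, without advancing time (a new reading comes with each control period).
- optics.get_image(name): name is "scene" or "top" or "wrist"; returns the picture (384x512x3 uint8, blue, green, red); there is no depth.
- optics.camera_info(name): a dict with "camera_matrix" (3x3 intrinsics, pixels), "view" (4x4, takes a point from world to camera coordinates); the wrist camera has in their place "T_tool_cam" (4x4, takes a point from camera to tool coordinates, whose origin is the TCP and whose axes are the flange's). Camera axes: x right, y up, looking along -z (the intrinsics and any distortion apply to the point x, -y, -z); pixel columns grow to the right and rows downward; lengths in mm; the calibration is good to about 2 mm. A picture is of the moment at which its call begins: read the wrist's pose just before it. camera_info takes no time and is no camera call.
- arm.job_done(): hands the job in; it is judged then, once.
The state is a dict: "clock": time; "joints": joint angles; "joint_vel": joint speeds; "joint_efforts": joint torques, N m; "position": TCP position; "ee_rot": TCP orientation; "contact_force": force on the tool from outside, world axes, zero at the start; "wrist_torque": the same for the moment, N m; "gripper_width": finger opening in mm; "grasp_force": force on a finger pad.
Only numpy, scipy, OpenCV 4.12 (cv2) and the standard library are available. Lean on these libraries where they do the work, as an engineer would, in place of code of your own. Each camera call takes 0.05 s, during which the arm holds its last target. There are 200 camera calls.

## Working session

There is one attempt and no reset: what is moved stays moved. The work goes in short steps, Python scripts to look and compute and a tool call to move; the robot and the scene stay as the last step left them, time stands still between calls to the robot, and variables do not carry over. Pictures are saved under pics/ and viewed, at most 10 in all, crops included, and the job is handed in when it is done.

Besides the shell and the picture viewer there is one more tool, called after "Emit:" in YAML: its name, and indented under it one key for each argument. step_arm: Moves the arm, as the interface text tells. Its arguments: {"type":"object","properties":{"motion":{"type":"array","items":{"type":"object","properties":{"dr":{"type":"array","items":{"type":"number"}},"slide":{"type":"array","items":{"type":"number"}},"jaw":{"type":"number"}}}}},"required":["motion"]}

```bash
mkdir -p pics; python3 - <<'E'
from bench import arm, optics
import cv2,numpy as np
np.set_printoptions(suppress=True,precision=3)
for n in("scene","top","wrist"):
    im=optics.get_image(n); cv2.imwrite(f"pics/{n}0.png",im)
    print(n,optics.camera_info(n))
print(arm.read_state())
a=cv2.imread("pics/scene0.png");b=cv2.imread("pics/top0.png")
E
```

```text
scene {'camera_matrix': array([[474.639,   0.   , 252.966],
       [  0.   , 474.639, 196.742],
       [  0.   ,   0.   ,   1.   ]]), 'view': array([[    0.843,     0.537,    -0.003,  -524.157],
       [   -0.444,     0.699,     0.561,   173.793],
       [    0.303,    -0.472,     0.828, -1510.83 ],
       [    0.   ,     0.   ,     0.   ,     1.   ]])}
top {'camera_matrix': array([[351.7  ,   0.   , 256.528],
       [  0.   , 351.7  , 191.696],
       [  0.   ,   0.   ,   1.   ]]), 'view': array([[   0.026,   -1.   ,   -0.005,   42.769],
       [   0.979,    0.024,    0.202, -599.329],
       [  -0.202,   -0.01 ,    0.979, -827.784],
       [   0.   ,    0.   ,    0.   ,    1.   ]])}
wrist {'camera_matrix': array([[281.623,   0.   , 255.49 ],
       [  0.   , 281.623, 192.646],
       [  0.   ,   0.   ,   1.   ]]), 'T_tool_cam': array([[   0.   ,    0.944,    0.329,   84.66 ],
       [   1.   ,   -0.   ,    0.001,    0.255],
       [   0.001,    0.329,   -0.944, -143.038],
       [   0.   ,    0.   ,    0.   ,    1.   ]])}
{'clock': 0.15, 'joints': array([-1.08 ,  0.385,  0.007, -0.   , -1.194, -0.259]), 'joint_vel': array([-0.002, -0.003,  0.004,  0.001,  0.001,  0.001]), 'joint_efforts': array([ -0.   , -39.268,  18.858,   4.189,  -0.003,  -0.   ]), 'position': array([ 143.5  , -607.841,  230.469]), 'ee_rot': array([-0.116,  0.993,  0.001, -0.   ]), 'contact_force': array([ 0.741, -0.113,  0.586]), 'wrist_torque': array([ 0.057,  0.013, -0.013]), 'grasp_force': 0.0, 'gripper_width': 84.93858661580087}
```

View pics/top0.png

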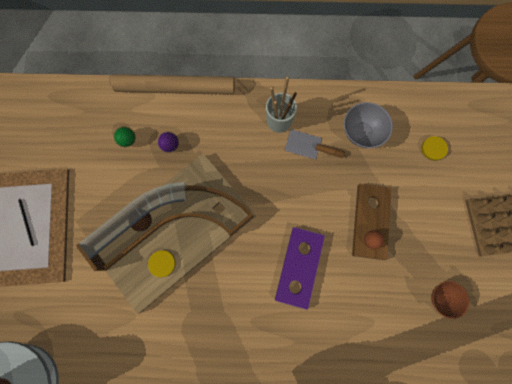

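View pics/scene0.png

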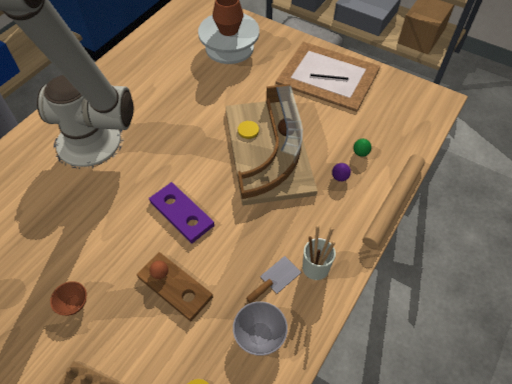

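The top view shows the rack at left (end wall near (95,255), ball near (141,221), exit hole near (218,207)). It also shows the wooden rest board at right, with its empty hollow at about (374,202) and the clay ball at (374,240). The purple board and the green and purple balls are look-alikes. I'll zoom in.

```bash
python3 - <<'E'
import cv2
a=cv2.imread("pics/top0.png")[145:320,70:265]; cv2.imwrite("pics/topc.png",cv2.resize(a,None,fx=4,fy=4,interpolation=cv2.INTER_CUBIC)[:600])
a=cv2.imread("pics/scene0.png")[80:215,215:325]; cv2.imwrite("pics/scc.png",cv2.resize(a,None,fx=4,fy=4,interpolation=cv2.INTER_CUBIC))
E
```

```text
(no output)
```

View pics/topc.png

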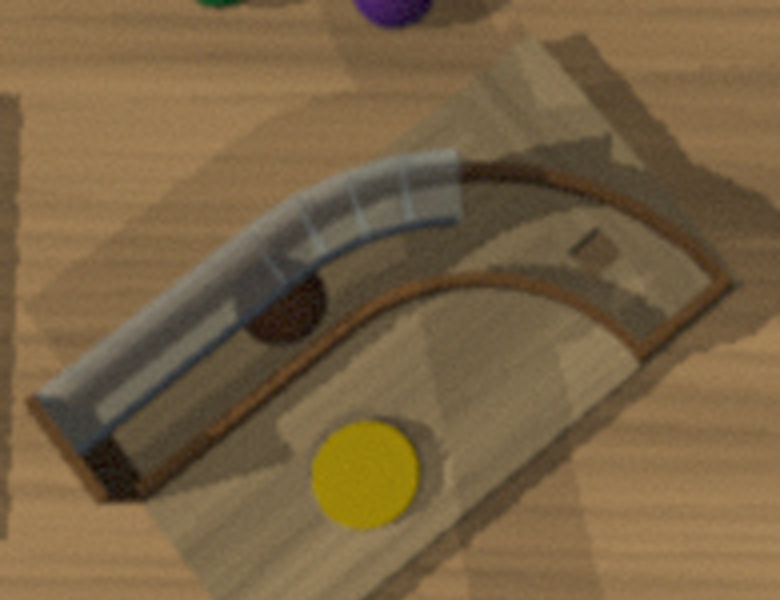

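View pics/scc.png

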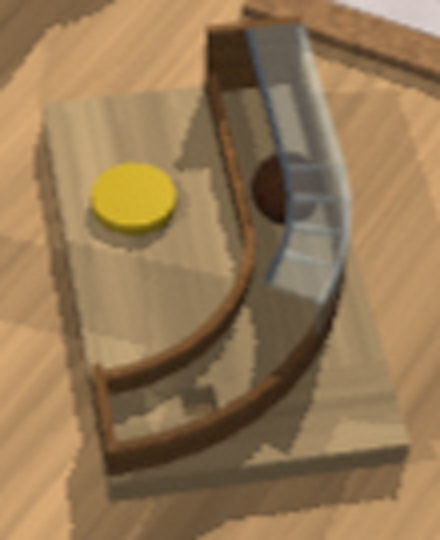

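The crops show the trim's end, the exit hole, the end-wall corners and the ball just inside the trim. I'll fit the rack pose (x, y, yaw) to those points in both views and cast rays for the board.

```bash
cat > h.py <<'E'
import numpy as np, cv2
from bench import arm, optics
from scipy.spatial.transform import Rotation as R
from scipy.optimize import least_squares
np.set_printoptions(suppress=True,precision=2)
CI={n:optics.camera_info(n) for n in("scene","top","wrist")}
def view(n,st=None):
    if n!="wrist": return CI[n]["view"]
    T=np.eye(4);T[:3,:3]=R.from_quat(st["ee_rot"]).as_matrix();T[:3,3]=st["position"]
    return np.linalg.inv(T@CI[n]["T_tool_cam"])
def proj(n,p,st=None):
    V=view(n,st);K=CI[n]["camera_matrix"];c=np.atleast_2d(p)@V[:3,:3].T+V[:3,3]
    return np.c_[K[0,2]+K[0,0]*c[:,0]/-c[:,2],K[1,2]+K[1,1]*c[:,1]/c[:,2]]
def ray(n,uv,st=None):
    V=view(n,st);K=CI[n]["camera_matrix"]
    d=np.array([(uv[0]-K[0,2])/K[0,0],-(uv[1]-K[1,2])/K[1,1],-1])
    d=V[:3,:3].T@d;return -V[:3,:3].T@V[:3,3],d/np.linalg.norm(d)
def plane(n,uv,z,st=None):
    o,d=ray(n,uv,st);return o+d*(z-o[2])/d[2]
def tri(rs):
    A=sum(np.eye(3)-np.outer(d,d) for o,d in rs);b=sum((np.eye(3)-np.outer(d,d))@o for o,d in rs)
    return np.linalg.solve(A,b)
def rackT(q):
    T=np.eye(4);T[:3,:3]=R.from_euler('z',q[2]).as_matrix();T[:2,3]=q[:2];return T
def solve(meas,q0):
    f=lambda q:np.concatenate([(proj(n,rackT(q)[:3,:3]@np.array(p)+rackT(q)[:3,3])[0]-uv) for n,uv,p in meas])
    return least_squares(f,q0,loss='soft_l1',x_scale=[100,100,1]),f
E
python3 - <<'E'
from h import *
t=lambda u,v:("top",np.array([70+u/4-.4,145+v/4-.4]))
s=lambda u,v:("scene",np.array([215+u/4-.4,80+v/4-.4]))
P=dict(hole=(72,-154,24),te=(127.7,-99.7,86),tw=(162,155,86),ei=(-8,-131,46),eo=(-8,-209,54))
M=[(*t(595,249),P['hole']),(*t(460,220),P['te']),(*t(85,450),P['tw']),(*t(640,357),P['ei']),(*t(735,283),P['eo']),
(*s(202,400),P['hole']),(*s(268,283),P['te']),(*s(250,30),P['tw']),(*s(98,368),P['ei']),(*s(110,452),P['eo'])]
r,f=solve(M,[450,250,.5]);print(r.x,np.degrees(r.x[2]));print(f(r.x).reshape(-1,2))
T=rackT(r.x);
for k in [(170,0,24),(72,-154,24),(139,0,46)]: print(k,(T@[*k,1])[:3])
# ball: visible lower-right boundary arcs -> plane guess at z=52
b1=plane(*t(285,305),52);b2=plane(*s(283,188),52);print(b1,b2,(np.linalg.inv(T)@[*b1,1])[:3],(np.linalg.inv(T)@[*b2,1])[:3])
# board
im=cv2.imread("pics/top0.png");h=cv2.cvtColor(im,cv2.COLOR_BGR2HSV)
for n,uv in(("top",(374,202)),("scene",(190,296))):print(n,plane(n,uv,22))
for n,uv in(("top",(374,240)),("scene",(158,269))):print(n,plane(n,uv,36+8))
E
python3 - <<'E'
import cv2
a=cv2.imread("pics/top0.png")[170:270,340:405];b=cv2.imread("pics/scene0.png")[245:325,130:220]
a=cv2.resize(a,None,fx=5,fy=5,interpolation=2);b=cv2.resize(b,None,fx=5,fy=5,interpolation=2)
import numpy as np
c=np.zeros((500,800,3),np.uint8);c[:,:325]=a;c[:400,330:780]=b;cv2.imwrite("pics/board.png",c)
E
```

```text
[407.51 226.11   0.73] 41.690358028183304
[[-0.74 -0.36]
 [-1.41 -0.17]
 [-1.42 -0.22]
 [-0.08  1.12]
 [-0.1  -0.75]
 [ 0.31  0.73]
 [-0.14 -0.02]
 [-0.45  1.31]
 [-1.97  1.56]
 [-1.14  0.78]]
(170, 0, 24) [534.46 339.18  24.  ]
(72, -154, 24) [563.7 159.   24. ]
(139, 0, 46) [511.31 318.56  46.  ]
[517.88 346.98  52.  ] [517.81 350.43  52.  ] [162.81  16.86  52.  ] [165.05  19.47  52.  ]
top [ 586.2  -250.27   22.  ]
scene [ 591.8  -248.36   22.  ]
top [ 485.5  -239.03   44.  ]
scene [ 486.36 -239.52   44.  ]
```

View pics/board.png

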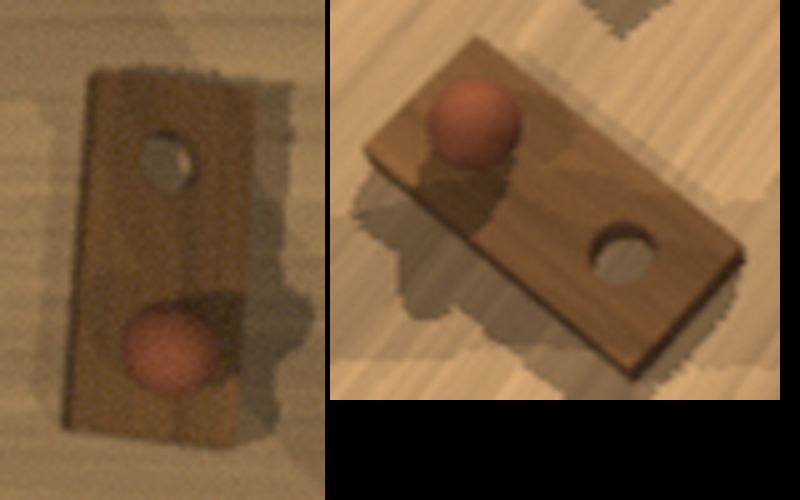

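The board crop shows the empty hollow at about top px (373,202) and scene px (188,295), giving cup ≈ (587,-250). That's enough to start, so next is a planner that works out tool-relative numbers.

```bash
cat >> h.py <<'E'
Q=[407.5,226.1,0.7276]
def rk(p): return (rackT(Q)@[*p,1])[:3]
def ori(az,tilt):  # az: heading (deg) of tool x, tilt: hand leans back from az
    a,t=np.radians([az,tilt]);o=np.array([np.cos(a),np.sin(a),0]);u=np.array([0,0,1])
    z=np.sin(t)*o-np.cos(t)*u;x=np.cos(t)*o+np.sin(t)*u
    return R.from_matrix(np.c_[x,np.cross(z,x),z])
def go(poses):
    """print slide and dr of each (pos, R) from the present pose"""
    st=arm.read_state();R0=R.from_quat(st["ee_rot"])
    for p,r in poses:
        print("slide",R0.inv().apply(np.array(p)-st["position"]).round(1).tolist(),"dr",(np.degrees((R0.inv()*r).as_rotvec())/8).round(2).tolist())
E
python3 - <<'E'
from h import *
go([((480,-400,290),ori(-97,0)),((560,0,290),ori(-27,0))])
E
```

```text
slide [-375.2, 125.1, -59.4] dr [0.01, 0.01, -8.72]
slide [-544.9, 496.1, -58.8] dr [0.01, 0.01, -17.47]
```

Emit:
step_arm:
  motion:
    - {"slide":[-50,15,-59],"dr":[0,0,-1.1],"jaw":0}
    - {"slide":[-100,30,-59],"dr":[0,0,-2.2],"jaw":0}
    - {"slide":[-150,50,-59],"dr":[0,0,-3.3],"jaw":0}
    - {"slide":[-200,67,-59],"dr":[0,0,-4.4],"jaw":0}
    - {"slide":[-250,84,-59],"dr":[0,0,-5.5],"jaw":0}
    - {"slide":[-300,100,-59],"dr":[0,0,-6.6],"jaw":0}
    - {"slide":[-340,115,-59],"dr":[0,0,-7.7],"jaw":0}
    - {"slide":[-375,125,-59],"dr":[0,0,-8.7],"jaw":0}

```text
clock: 1.15
position: [481.1, -399.1, 290.0]
ee_rot: [-0.664, 0.748, 0.0, -0.0]
contact_force: [0.1, -0.3, 0.2]
gripper_width: 0.0
grasp_force: 0.0
```

```bash
python3 - <<'E'
from h import *
s=arm.read_state();print(s['joints'],s['position'])
go([((560,-20,290),ori(-27,0))])
E
```

```text
[-0.43  0.35  0.11 -0.   -1.33  0.32] [ 481.09 -399.06  289.95]
slide [-385.7, -33.5, 0.1] dr [0.0, 0.01, -8.72]
```

Emit:
step_arm:
  motion:
    - {"slide":[-50,-4,0],"dr":[0,0,-1.1],"jaw":0}
    - {"slide":[-100,-8,0],"dr":[0,0,-2.2],"jaw":0}
    - {"slide":[-150,-13,0],"dr":[0,0,-3.3],"jaw":0}
    - {"slide":[-200,-17,0],"dr":[0,0,-4.4],"jaw":0}
    - {"slide":[-250,-21,0],"dr":[0,0,-5.5],"jaw":0}
    - {"slide":[-300,-26,0],"dr":[0,0,-6.6],"jaw":0}
    - {"slide":[-345,-30,0],"dr":[0,0,-7.7],"jaw":0}
    - {"slide":[-386,-33,0],"dr":[0,0,-8.7],"jaw":0}

```text
clock: 2.15
position: [560.4, -19.8, 290.0]
ee_rot: [0.972, -0.235, -0.0, 0.0]
contact_force: [-0.3, -0.6, -0.0]
gripper_width: -0.1
grasp_force: 0.0
```

```bash
python3 - <<'E'
from h import *
s=arm.read_state();print(s['joints'],s['position'],rk((70,72,200)))
go([(rk((70,72,200)),ori(20,10)),(rk((80,72,136)),ori(41.7,45))])
E
```

```text
[ 0.25  0.24 -0.05 -0.   -1.28  0.84] [560.39 -19.81 290.01] [411.89 326.42 200.  ]
slide [-290.4, -240.0, 90.1] dr [0.52, 1.18, -5.89]
slide [-286.7, -249.3, 154.1] dr [3.37, 4.92, -8.15]
```

Emit:
step_arm:
  motion:
    - {"slide":[-36,-31,5],"dr":[0.42,0.62,-1.02],"jaw":0}
    - {"slide":[-72,-62,10],"dr":[0.84,1.23,-2.04],"jaw":0}
    - {"slide":[-108,-94,20],"dr":[1.26,1.85,-3.06],"jaw":0}
    - {"slide":[-144,-125,35],"dr":[1.68,2.46,-4.08],"jaw":0}
    - {"slide":[-180,-156,50],"dr":[2.1,3.08,-5.1],"jaw":0}
    - {"slide":[-216,-187,65],"dr":[2.53,3.69,-6.1],"jaw":0}
    - {"slide":[-252,-218,80],"dr":[2.95,4.3,-7.13],"jaw":0}
    - {"slide":[-287,-249,95],"dr":[3.37,4.92,-8.15],"jaw":0}

```text
clock: 3.15
position: [428.3, 305.4, 259.6]
ee_rot: [0.893, 0.313, 0.298, -0.121]
contact_force: [0.5, -0.8, -0.1]
gripper_width: -0.0
grasp_force: 0.0
```

```bash
python3 - <<'E'
from h import *
s=arm.read_state();print(s['joints'],s['position'],(np.linalg.inv(rackT(Q))@[*s['position'],1])[:3])
im=optics.get_image("wrist")
P=[rk((162,y,86)) for y in(0,50,100,155)]+[rk((139,y,46)) for y in(0,50,100,155)]+[rk((72,-154,24)),rk((162*np.cos(.663),-162*np.sin(.663),86))]
uv=proj("wrist",P,s);print(uv)
for q in uv: cv2.circle(im,tuple(int(round(v)) for v in q),2,(255,0,255),-1)
cv2.imwrite("pics/w1.png",cv2.resize(im,(768,576),interpolation=2))
go([(rk((80,72,136)),ori(41.7,45))])
E
```

```text
[ 0.91 -0.08 -0.89  0.76 -0.16  0.62] [428.26 305.36 259.59] [ 68.21  45.38 259.59]
[[292.13 190.22]
 [252.7  192.21]
 [213.42 194.18]
 [170.39 196.35]
 [290.8  215.39]
 [254.49 217.17]
 [218.32 218.95]
 [178.67 220.89]
 [406.13 261.41]
 [376.08 212.66]]
slide [-73.1, -20.0, 106.0] dr [0.01, 0.87, -0.34]
```

View pics/w1.png

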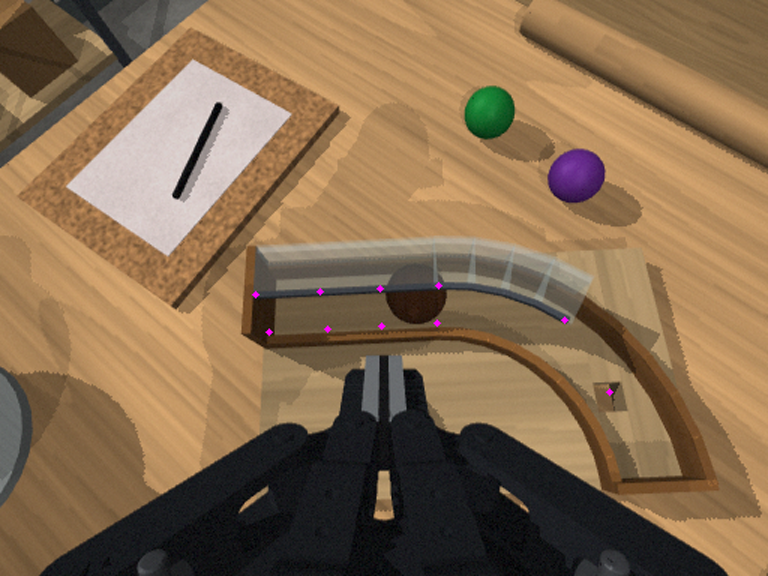

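The wrist view shows the ball at px (417,293) behind the trim, with my projected trim points on the dark edge. The hole and curb marks are about 5 px high, a 3 mm error. j5 is at its limit, so I'll use a tilt of about 37° and refit the rack with the wrist points.

```bash
python3 - <<'E'
from h import *
st=arm.read_state()
t=lambda u,v:("top",np.array([70+u/4-.4,145+v/4-.4]))
s=lambda u,v:("scene",np.array([215+u/4-.4,80+v/4-.4]))
w=lambda u,v:("wrist",np.array([u/1.5-.2,v/1.5-.2]))
P=dict(hole=(72,-154,24),te=(127.7,-99.7,86),tw=(162,155,86),ei=(-8,-131,46),eo=(-8,-209,54))
M=[(*t(595,249),P['hole']),(*t(460,220),P['te']),(*t(85,450),P['tw']),(*t(640,357),P['ei']),(*t(735,283),P['eo']),
(*s(202,400),P['hole']),(*s(268,283),P['te']),(*s(250,30),P['tw']),(*s(98,368),P['ei']),(*s(110,452),P['eo']),
(*w(610,397),P['hole']),(*w(567,322),P['te']),(*w(256,295),P['tw']),(*w(617,491),P['ei']),(*w(718,487),P['eo']),(*w(436,332),(139,0,46))]
f=lambda q:np.concatenate([proj(n,rackT(q)[:3,:3]@np.array(p)+rackT(q)[:3,3],st)[0]-uv for n,uv,p in M])
r=least_squares(f,Q,loss='soft_l1',x_scale=[100,100,1]);print(r.x);print(f(r.x).reshape(-1,2)[10:].T)
print("ball",np.linalg.inv(rackT(r.x))@[*plane(*w(416,294),52,st),1])
q=r.x
open("h.py","a").write(f"\nQ=[{q[0]:.1f},{q[1]:.1f},{q[2]:.4f}]\n")
E
python3 - <<'E'
from h import *
az=np.degrees(Q[2]);go([(rk((118,72,110)),ori(az,37)),(rk((171,72,39)),ori(az,37))])
E
```

```text
[408.7  228.63   0.73]
[[-0.12 -1.55  2.21 -0.99  1.47  1.29]
 [-0.66  0.97  2.94  3.85  4.61 -2.98]]
ball [170.71  18.39  52.     1.  ]
slide [-57.7, -22.6, 151.1] dr [0.01, -0.13, -0.38]
slide [-59.7, -22.7, 239.7] dr [0.01, -0.13, -0.38]
```

Emit:
step_arm:
  motion:
    - {"slide":[-10,-4,20],"dr":[0,-0.13,-0.38],"jaw":0}
    - {"slide":[-20,-8,45],"dr":[0,-0.13,-0.38],"jaw":0}
    - {"slide":[-30,-12,70],"dr":[0,-0.13,-0.38],"jaw":0}
    - {"slide":[-40,-16,95],"dr":[0,-0.13,-0.38],"jaw":0}
    - {"slide":[-50,-20,120],"dr":[0,-0.13,-0.38],"jaw":0}
    - {"slide":[-58,-22.6,140],"dr":[0,-0.13,-0.38],"jaw":0}
    - {"slide":[-58,-22.6,151],"dr":[0,-0.13,-0.38],"jaw":0}
    - {"slide":[-58,-22.6,151],"dr":[0,-0.13,-0.38],"jaw":0}

```text
clock: 4.2
position: [483.2, 329.5, 116.8]
ee_rot: [0.884, 0.352, 0.262, -0.16]
contact_force: [-0.8, -0.5, 0.1]
gripper_width: 0.4
grasp_force: 0.0
```

```bash
python3 - <<'E'
from h import *
s=arm.read_state();print(s['joints'],(np.linalg.inv(rackT(Q))@[*s['position'],1])[:3])
az=np.degrees(Q[2])
im=optics.get_image("wrist")
P=[rk((162,y,86)) for y in(0,50,100,155)]+[rk((139,y,46)) for y in(0,50,100,155)]
uv=proj("wrist",P,s)
for q in uv: cv2.circle(im,tuple(int(round(v)) for v in q),2,(255,0,255),-1)
cv2.imwrite("pics/w2.png",cv2.resize(im,(768,576),interpolation=2))
go([(rk((118,72,110)),ori(az,37)),(rk((171,72,39)),ori(az,37))])
E
```

```text
[ 0.82  0.27 -0.53 -0.4  -0.16  1.89] [122.92  24.94 116.83]
slide [-7.9, -46.4, 7.5] dr [-0.8, 0.24, -0.11]
slide [-5.3, -36.6, 95.5] dr [-0.8, 0.24, -0.11]
```

View pics/w2.png

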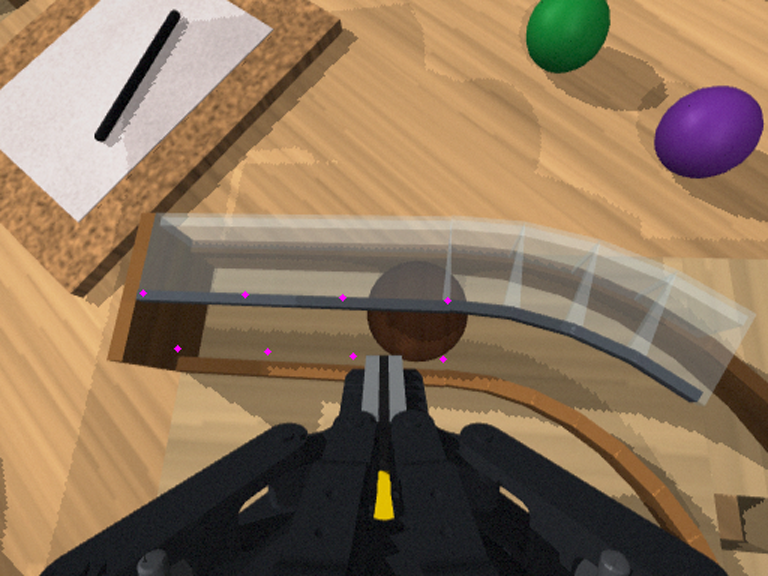

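The view shows the fingertips at (384,360) in front of the ball at (417,312), and 47 mm from the wanted y because j5 hit its limit. I'll turn the heading about 14° to the right of the radial direction, which clears the wrist singularity.

```bash
python3 - <<'E'
from h import *
print(np.degrees(Q[2]))
go([(rk((90,83,140)),ori(40,22)),(rk((90,83,140)),ori(27,22)),(rk((118,83,111)),ori(27,37))])
E
```

```text
42.1066683641642
slide [-13.7, -61.8, -31.6] dr [-0.94, -1.62, 0.22]
slide [-13.7, -61.8, -31.6] dr [-1.71, -1.53, 1.66]
slide [-7.5, -57.5, 8.0] dr [-1.91, 0.33, 1.42]
```

Emit:
step_arm:
  motion:
    - {"slide":[-6,-20,-31],"dr":[-0.4,-0.8,0.1],"jaw":0}
    - {"slide":[-14,-40,-31],"dr":[-0.94,-1.6,0.22],"jaw":0}
    - {"slide":[-14,-62,-31],"dr":[-1.71,-1.53,1.66],"jaw":0}
    - {"slide":[-14,-62,-31],"dr":[-1.71,-1.53,1.66],"jaw":0}
    - {"slide":[-11,-60,-12],"dr":[-1.8,-0.6,1.55],"jaw":0}
    - {"slide":[-7.5,-57.5,8],"dr":[-1.91,0.33,1.42],"jaw":0}
    - {"slide":[-7.5,-57.5,8],"dr":[-1.91,0.33,1.42],"jaw":0}
    - {"slide":[-7.5,-57.5,8],"dr":[-1.91,0.33,1.42],"jaw":0}

```text
clock: 5.25
position: [470.4, 374.0, 175.5]
ee_rot: [0.933, 0.235, 0.268, -0.044]
contact_force: [0.9, 0.3, 0.8]
gripper_width: -0.0
grasp_force: 0.0
```

```bash
cat >> h.py <<'E'
def here():
    s=arm.read_state();p=(np.linalg.inv(rackT(Q))@[*s['position'],1])[:3];z=R.from_quat(s['ee_rot']).as_matrix()[:,2]
    print('j',s['joints'],'rack',p,'r,phi',np.hypot(p[0],p[1]),-np.degrees(np.arctan2(p[1],p[0])),'az',np.degrees(np.arctan2(z[1],z[0])),'tilt',np.degrees(np.arccos(-z[2])),'F',s['contact_force'],'t',s['clock'])
E
python3 - <<'E'
from h import *
here()
go([(rk((118,83,111)),ori(27,37)),(rk((171,70,39)),ori(27,37))])
E
```

```text
j [ 0.76  0.19 -0.86  1.58 -0.18 -0.22] rack [143.3   66.53 175.49] r,phi 157.986477456895 -24.90375024144269 az 23.49881326483769 tilt 31.46393961092615 F [0.92 0.34 0.82] t 5.25
slide [-57.8, -12.4, 39.8] dr [0.22, 0.7, 0.23]
slide [-48.6, -16.2, 129.6] dr [0.22, 0.7, 0.23]
```

Emit:
step_arm:
  motion:
    - {"slide":[-20,-4,10],"dr":[0.22,0.3,0.23],"jaw":0}
    - {"slide":[-40,-8,20],"dr":[0.22,0.7,0.23],"jaw":0}
    - {"slide":[-58,-12,30],"dr":[0.22,0.7,0.23],"jaw":0}
    - {"slide":[-58,-12,40],"dr":[0.22,0.7,0.23],"jaw":0}
    - {"slide":[-58,-12,40],"dr":[0.22,0.7,0.23],"jaw":0}
    - {"slide":[-58,-12,40],"dr":[0.22,0.7,0.23],"jaw":0}
    - {"slide":[-58,-12,40],"dr":[0.22,0.7,0.23],"jaw":0}
    - {"slide":[-58,-12,40],"dr":[0.22,0.7,0.23],"jaw":0}

```text
clock: 6.25
position: [438.0, 384.4, 157.4]
ee_rot: [0.934, 0.219, 0.278, -0.048]
contact_force: [0.2, 0.3, -0.3]
gripper_width: 0.4
grasp_force: 0.0
```

```bash
python3 - <<'E'
from h import *
here()
go([(rk((118,83,111)),ori(27,37)),(rk((171,70,39)),ori(27,37))])
E
```

```text
j [ 0.67  0.19 -0.9   2.05 -0.16 -0.65] rack [126.19  95.94 157.38] r,phi 158.52491274383857 -37.245130068880265 az 22.988618995946183 tilt 32.828119430369775 F [ 0.25  0.26 -0.27] t 6.25
slide [-28.9, 13.2, 37.1] dr [0.27, 0.53, 0.02]
slide [-22.0, 8.5, 127.0] dr [0.27, 0.53, 0.02]
```

```bash
cat > fk.py <<'E'
from h import *
D=[([-1.08,.385,.0075,0,-1.194,-.259],[143.5,-607.84,230.47]),([-.43,.35,.11,0,-1.33,.32],[481.09,-399.06,289.95]),([.25,.24,-.05,0,-1.28,.84],[560.39,-19.81,290.01]),
([.91,-.08,-.89,.76,-.16,.62],[428.26,305.36,259.59]),([.82,.27,-.53,-.4,-.16,1.89],[483.2,329.5,116.8]),([.76,.19,-.86,1.58,-.18,-.22],[470.4,374,175.5]),([.67,.19,-.9,2.05,-.16,-.65],[438,384.4,157.4])]
R0=R.from_matrix(np.array([[0,-1,0],[0,0,-1],[1,0,0]]).T)
E=lambda a,v:R.from_euler(a,v)
def rots(j,s4=1):
    A=E('z',j[0]);B=A*E('y',j[1]);C=B*E('y',-j[2]);F=C*E('x',s4*j[3]);G=F*E('y',-j[4]);return A,B,C,F,G,G*R0*E('z',-j[5])
def row(j,s4=1):
    A,B,C,F,G,_=[r.as_matrix() for r in rots(j,s4)]
    # unknowns: d1z ; a(x,y) ; b z ; c x,z ; F y,z ; G x,y,z
    return np.c_[np.array([0,0,1.]),A[:,:2],B[:,2],C[:,0],C[:,2],F[:,1],F[:,2],G[:,0],G[:,1],G[:,2]]
def fit(s4=1):
    M=np.vstack([row(j,s4) for j,_ in D]+[np.eye(11)*.02]);y=np.r_[np.concatenate([p for _,p in D]),np.array([300,0,-160,400,400,0,0,0,250,0,0])*.02]
    x=np.linalg.lstsq(M,y,rcond=None)[0];return x,(M@x-y)[:21].reshape(-1,3)
E
python3 - <<'E'
from fk import *
for s in(1,-1):
    x,e=fit(s);print(s,x);print(e)
    for k,q in((3,[.893,.313,.298,-.121]),(6,[.934,.219,.278,-.048])): print(np.degrees((rots(D[k][0],s)[5].inv()*R.from_quat(q)).magnitude()))
E
```

```text
1 [   2.21  314.14 -116.99  251.19  168.22  168.39  -14.69  -68.18   14.56
  -14.69   -1.97]
[[ 10.13   9.85  21.13]
 [ -9.87  21.94  -8.99]
 [ 20.09  16.98 -10.45]
 [-58.36  26.49 -73.07]
 [ 44.75 -16.17  75.53]
 [-24.47 -10.86 -15.16]
 [ 57.93 -41.45  11.13]]
87.09052600276411
125.24829367291682
-1 [176.02  -4.51   0.22 558.   426.88  -1.13 -80.22  -4.95 300.94 -80.22
   3.31]
[[-0.73  0.74 -1.23]
 [ 0.74  1.81  1.93]
 [ 1.49 -2.09 -0.81]
 [-0.53  0.03 -1.47]
 [-0.12  0.26  1.12]
 [ 1.27 -0.02  0.38]
 [-0.97  0.32  0.12]]
0.2546318060037154
0.20866386229174808
```

```bash
cat >> fk.py <<'E'
X,_=fit(-1)
LO=np.array([-3.14,-1.21,-1.07,-3.16,-2.99,-3.1]);HI=np.array([3.14,2.06,1.41,2.05,-.16,3.1])
def ik(p,r,j0,m=.03):
    f=lambda j:np.r_[(row(j,-1)@X-p)/100,(rots(j,-1)[5].inv()*r).as_rotvec()]
    s=least_squares(f,np.clip(j0,LO+m+.001,HI-m-.001),bounds=(LO+m,HI-m));return s.x,np.sqrt(2*s.cost)
def push(phi_or_y,kind,dh,t):
    """pusher pose; kind 's': straight at rack y, 'c': curve at angle deg. dh: heading off the radial, +: to +y"""
    y=phi_or_y if kind=='s' else 0;a=0 if kind=='s' else -np.radians(phi_or_y)
    rr,z=171,39
    return rk((rr*np.cos(a),y+rr*np.sin(a),z)),ori(np.degrees(Q[2]+a)+dh,t)
E
python3 - <<'E'
from fk import *
rng=np.random.default_rng(0)
S=[np.r_[.6+rng.uniform(-.8,.8),rng.uniform(LO[1:],HI[1:])] for _ in range(14)]
for k,v in(('s',75),('c',0),('c',35)):
  for t in(37,44):
    for dh in(-25,-12,0,12,25):
      sols=[]
      for s in S:
        j,e=ik(*push(v,k,dh,t),s)
        if e<.005 and not any(np.abs(j-q).max()<.1 for q in sols): sols.append(j)
      print(k,v,t,dh,[q.round(2).tolist() for q in sols])
E
```

```text
s 75 37 -25 []
s 75 37 -12 []
s 75 37 0 []
s 75 37 12 []
s 75 37 25 [[0.71, 0.48, -0.3, -0.94, -0.34, 2.86]]
s 75 44 -25 []
s 75 44 -12 [[0.39, 0.5, -0.67, -2.88, -0.37, -1.71]]
s 75 44 0 []
s 75 44 12 [[0.61, 0.47, -0.33, -1.44, -0.23, -3.03]]
s 75 44 25 [[0.56, 0.49, -0.29, -1.3, -0.43, -2.97]]
c 0 37 -25 []
c 0 37 -12 []
c 0 37 0 []
c 0 37 12 [[0.65, 0.48, -0.32, -0.87, -0.23, 2.67]]
c 0 37 25 [[0.55, 0.5, -0.24, -0.94, -0.45, 2.98]]
c 0 44 -25 []
c 0 44 -12 [[0.33, 0.48, -0.46, -2.33, -0.19, -2.23]]
c 0 44 0 []
c 0 44 12 [[0.47, 0.49, -0.3, -1.35, -0.33, -3.03]]
c 0 44 25 [[0.43, 0.52, -0.24, -1.23, -0.52, -2.95]]
c 35 37 -25 [[0.51, 0.51, -0.83, 2.02, -0.51, -1.22]]
c 35 37 -12 []
c 35 37 0 []
c 35 37 12 []
c 35 37 25 []
c 35 44 -25 []
c 35 44 -12 []
c 35 44 0 []
c 35 44 12 [[0.12, 0.49, -0.54, -2.54, -0.26, -2.0]]
c 35 44 25 []
```

```bash
cat > s.py <<'E'
from fk import *
FL=R.from_euler('z',np.pi)
seq=[('s',75),('s',35),('c',0),('c',12),('c',24),('c',36),('c',46),('c',53)]
for t in(36,40,44,48):
  for dh in(10,20,30,40):
    out=[]
    for k,v in seq:
      p,r=push(v,k,dh,t);best=None
      for j0 in ([out[-1]] if out and out[-1] is not None else [])+[np.array([.6,.5,-.3,-1,-.4,-.2])]:
        j,e=ik(p,r*FL,j0)
        if e<.005: best=j;break
      out.append(best)
    print(t,dh,' '.join('--' if j is None else '%.1f/%.2f/%.1f'%(j[3],j[4],j[5]) for j in out))
E
python3 s.py
```

```text
36 10 -- -- -0.8/-0.19/-0.6 -- -- -- -3.1/-0.20/1.5 --
36 20 -0.8/-0.25/-0.5 -0.9/-0.31/-0.4 -0.9/-0.36/-0.3 -0.8/-0.21/-0.6 -- -- -- --
36 30 -0.9/-0.41/-0.2 -0.9/-0.47/-0.2 -0.9/-0.52/-0.1 -0.9/-0.38/-0.3 -0.8/-0.23/-0.5 -- -- --
36 40 -0.9/-0.56/-0.1 -0.9/-0.61/-0.0 -0.9/-0.66/0.0 -0.9/-0.54/-0.1 -0.9/-0.40/-0.3 -0.8/-0.25/-0.5 -- --
40 10 -- -- -1.1/-0.23/-0.3 -- -- -- -3.1/-0.33/1.6 --
40 20 -1.1/-0.29/-0.2 -1.1/-0.35/-0.1 -1.1/-0.40/-0.1 -1.1/-0.25/-0.3 -- -- -- -2.8/-0.24/1.3
40 30 -1.1/-0.45/-0.0 -1.1/-0.50/0.0 -1.0/-0.55/0.0 -1.1/-0.42/-0.1 -1.1/-0.27/-0.2 -- -- --
40 40 -1.0/-0.60/0.1 -1.0/-0.65/0.1 -1.0/-0.69/0.1 -1.0/-0.57/0.1 -1.1/-0.43/-0.0 -1.1/-0.29/-0.2 -- --
44 10 -1.5/-0.20/0.1 -1.4/-0.26/0.1 -1.4/-0.30/0.1 -- -- -2.7/-0.33/1.3 -3.1/-0.47/1.6 --
44 20 -1.4/-0.35/0.1 -1.3/-0.40/0.2 -1.3/-0.45/0.2 -1.3/-0.32/0.1 -1.5/-0.19/0.1 -- -2.6/-0.29/1.2 -2.9/-0.41/1.4
44 30 -1.3/-0.50/0.2 -1.2/-0.55/0.2 -1.2/-0.59/0.2 -1.3/-0.47/0.2 -1.3/-0.33/0.1 -1.5/-0.21/0.1 -- -2.2/-0.20/0.8
44 40 -1.2/-0.64/0.3 -1.1/-0.69/0.3 -1.1/-0.74/0.3 -1.2/-0.61/0.2 -1.2/-0.48/0.2 -1.3/-0.36/0.1 -1.5/-0.26/0.2 -1.6/-0.20/0.2
48 10 -1.8/-0.34/0.6 -1.7/-0.37/0.5 -1.6/-0.39/0.4 -1.9/-0.31/0.6 -2.4/-0.35/1.0 -2.8/-0.49/1.4 -3.1/-0.61/1.6 --
48 20 -1.6/-0.44/0.4 -1.5/-0.48/0.4 -1.4/-0.52/0.4 -1.6/-0.40/0.4 -1.8/-0.32/0.6 -2.3/-0.35/1.0 -2.7/-0.48/1.4 -2.9/-0.56/1.5
48 30 -1.4/-0.56/0.4 -1.4/-0.61/0.4 -1.3/-0.65/0.4 -1.4/-0.53/0.4 -1.6/-0.42/0.4 -1.8/-0.34/0.6 -2.2/-0.35/0.9 -2.5/-0.43/1.2
48 40 -1.3/-0.70/0.4 -1.2/-0.74/0.4 -1.2/-0.79/0.4 -1.3/-0.67/0.4 -1.4/-0.55/0.4 -1.6/-0.44/0.4 -1.8/-0.37/0.6 -2.0/-0.36/0.7
```

```bash
cat >> fk.py <<'E'
def push(v,kind,dh,t,back=0,rr=174,z=42):
    y=v if kind=='s' else 0;a=0 if kind=='s' else -np.radians(v)
    r=ori(np.degrees(Q[2]+a)+dh,t)
    return rk((rr*np.cos(a),y+rr*np.sin(a),z))-back*r.as_matrix()[:,2],r
fkp=lambda j:(row(j,-1)@X,rots(j,-1)[5])
E
python3 - <<'E'
from fk import *
j=arm.read_state()['joints'];p,r=push(80,'s',20,48,95)
g,e=ik(p,r,[.6,.4,-.4,-1.5,-.5,-2.7]);print(g,e)
gi,e=ik(*push(80,'s',20,48,0),g);print(gi,e)
m=np.array([.68,.0,-.6,.2,-.75,-1.6])
for q in(m,):print(fkp(q)[0],fkp(q)[1].as_matrix()[:,2])
W=[j+(m-j)*k/8 for k in range(1,9)]
print(*[fkp(q)[0].round(0) for q in W])
go([fkp(q) for q in W])
W2=[m+(g-m)*k/8 for k in range(1,9)]
print(*[fkp(q)[0].round(0) for q in W2])
E
```

```text
[ 0.48  0.3  -0.43 -1.35 -0.45 -2.95] 1.02519220590478e-11
[ 0.5   0.49 -0.33 -1.57 -0.43 -2.72] 2.8865849881271262e-15
[462.03 118.62 224.79] [ 0.26  0.04 -0.96]
[494. 352. 199.] [536. 309. 232.] [561. 260. 255.] [569. 210. 266.] [561. 166. 267.] [539. 134. 257.] [505. 117. 242.] [462. 119. 225.]
slide [52.1, 55.0, -13.6] dr [-0.46, 0.5, 2.55]
slide [84.8, 112.6, -29.7] dr [-0.85, 0.93, 5.1]
slide [97.1, 168.6, -47.0] dr [-1.19, 1.24, 7.65]
slide [90.4, 217.2, -63.2] dr [-1.5, 1.42, 10.2]
slide [67.6, 253.1, -76.6] dr [-1.82, 1.42, 12.72]
slide [33.5, 272.3, -86.7] dr [-2.19, 1.22, 15.18]
slide [-6.7, 272.1, -94.2] dr [-2.65, 0.74, 17.57]
slide [-47.3, 251.7, -100.9] dr [-3.26, -0.05, 19.83]
[445. 139. 192.] [431. 164. 165.] [420. 192. 143.] [414. 223. 128.] [414. 255. 117.] [421. 287. 110.] [433. 316. 107.] [451. 342. 106.]
```

```bash
cat >> fk.py <<'E'
def rows(a,b,n=8):
    a,b=np.array(a),np.array(b);go([fkp(a+(b-a)*k/n) for k in range(1,n+1)])
E
python3 - <<'E'
from fk import *
j=arm.read_state()['joints'];m=np.array([.68,.0,-.6,.2,-.75,-1.6]);print(j)
rows(j,j+(m-j)/2)
E
```

```text
[ 0.67  0.19 -0.9   2.05 -0.16 -0.65]
slide [28.2, 27.4, -6.8] dr [-0.24, 0.26, 1.27]
slide [52.1, 55.0, -13.6] dr [-0.46, 0.5, 2.55]
slide [71.0, 83.6, -21.3] dr [-0.66, 0.73, 3.82]
slide [84.8, 112.6, -29.7] dr [-0.85, 0.93, 5.1]
slide [93.5, 141.2, -38.4] dr [-1.03, 1.1, 6.38]
slide [97.1, 168.6, -47.0] dr [-1.19, 1.24, 7.65]
slide [96.0, 194.2, -55.4] dr [-1.35, 1.35, 8.93]
slide [90.4, 217.2, -63.2] dr [-1.5, 1.42, 10.2]
```

Emit:
step_arm:
  motion:
    - {"slide":[28,27,-7],"dr":[-0.24,0.26,1.27],"jaw":0}
    - {"slide":[52,55,-14],"dr":[-0.46,0.5,2.55],"jaw":0}
    - {"slide":[71,84,-21],"dr":[-0.66,0.73,3.82],"jaw":0}
    - {"slide":[85,113,-30],"dr":[-0.85,0.93,5.1],"jaw":0}
    - {"slide":[93,141,-38],"dr":[-1.03,1.1,6.38],"jaw":0}
    - {"slide":[97,169,-47],"dr":[-1.19,1.24,7.65],"jaw":0}
    - {"slide":[96,194,-55],"dr":[-1.35,1.35,8.93],"jaw":0}
    - {"slide":[90,217,-63],"dr":[-1.5,1.42,10.2],"jaw":0}

```text
clock: 7.25
position: [568.7, 209.2, 266.3]
ee_rot: [0.819, -0.478, 0.282, -0.148]
contact_force: [0.2, -0.5, 0.1]
gripper_width: -0.6
grasp_force: 0.0
```

```bash
python3 - <<'E'
from fk import *
s=arm.read_state();j=s['joints'];m=np.array([.68,.0,-.6,.2,-.75,-1.6]);print(j,s['position'],fkp(j)[0])
rows(j,m)
E
```

```text
[ 0.66  0.09 -0.75  1.13 -0.45 -1.13] [568.67 209.24 266.27] [570.29 206.57 266.44]
slide [22.1, 12.2, -1.0] dr [-0.25, 0.06, 1.24]
slide [37.0, 27.3, -3.2] dr [-0.52, 0.09, 2.47]
slide [47.2, 44.7, -5.6] dr [-0.83, 0.11, 3.67]
slide [52.5, 63.6, -8.5] dr [-1.18, 0.1, 4.86]
slide [52.9, 83.4, -12.0] dr [-1.56, 0.08, 6.02]
slide [48.2, 103.4, -16.4] dr [-1.99, 0.04, 7.16]
slide [38.5, 122.8, -21.8] dr [-2.46, -0.02, 8.26]
slide [24.2, 141.0, -28.8] dr [-2.99, -0.09, 9.32]
```

Emit:
step_arm:
  motion:
    - {"slide":[22,12,-1],"dr":[-0.25,0.06,1.24],"jaw":0}
    - {"slide":[37,27,-3],"dr":[-0.52,0.09,2.47],"jaw":0}
    - {"slide":[47,45,-6],"dr":[-0.83,0.11,3.67],"jaw":0}
    - {"slide":[52,64,-8],"dr":[-1.18,0.1,4.86],"jaw":0}
    - {"slide":[53,83,-12],"dr":[-1.56,0.08,6.02],"jaw":0}
    - {"slide":[48,103,-16],"dr":[-1.99,0.04,7.16],"jaw":0}
    - {"slide":[38,123,-22],"dr":[-2.46,0,8.26],"jaw":0}
    - {"slide":[24,141,-29],"dr":[-2.99,-0.09,9.32],"jaw":0}

```text
clock: 8.25
position: [461.2, 118.9, 224.5]
ee_rot: [-0.378, 0.916, -0.033, 0.128]
contact_force: [1.1, -1.7, -0.1]
gripper_width: -0.3
grasp_force: 0.0
```

```bash
python3 - <<'E'
from fk import *
s=arm.read_state();j=s['joints'];print(j,s['position'],fkp(j)[0])
p,r=push(80,'s',20,48,95);g,e=ik(p,r,[.6,.4,-.4,-1.5,-.5,-2.7]);g[1]-=.05
rows(j,(j+g)/2)
E
```

```text
[ 0.68  0.   -0.6   0.2  -0.75 -1.6 ] [461.24 118.89 224.55] [462.28 118.   222.93]
slide [3.1, 13.9, 15.1] dr [-0.46, -0.06, 1.2]
slide [4.2, 29.4, 27.2] dr [-0.91, -0.09, 2.41]
slide [3.6, 45.1, 38.0] dr [-1.35, -0.09, 3.63]
slide [1.4, 60.8, 47.5] dr [-1.79, -0.06, 4.86]
slide [-2.6, 76.3, 55.9] dr [-2.23, -0.0, 6.09]
slide [-8.2, 91.3, 63.3] dr [-2.66, 0.09, 7.33]
slide [-15.4, 105.6, 69.5] dr [-3.09, 0.21, 8.57]
slide [-24.1, 119.1, 74.9] dr [-3.52, 0.36, 9.81]
```

Emit:
step_arm:
  motion:
    - {"slide":[3,14,15],"dr":[-0.46,-0.06,1.2],"jaw":0}
    - {"slide":[4,29,27],"dr":[-0.91,-0.09,2.41],"jaw":0}
    - {"slide":[4,45,38],"dr":[-1.35,-0.09,3.63],"jaw":0}
    - {"slide":[1,61,47],"dr":[-1.79,-0.06,4.86],"jaw":0}
    - {"slide":[-3,76,56],"dr":[-2.23,0,6.09],"jaw":0}
    - {"slide":[-8,91,63],"dr":[-2.66,0.09,7.33],"jaw":0}
    - {"slide":[-15,106,69],"dr":[-3.09,0.21,8.57],"jaw":0}
    - {"slide":[-24,119,75],"dr":[-3.52,0.36,9.81],"jaw":0}

```text
clock: 9.25
position: [416.1, 223.3, 138.4]
ee_rot: [0.264, 0.931, 0.253, 0.01]
contact_force: [-0.7, 1.1, 0.2]
gripper_width: 0.1
grasp_force: 0.0
```

```bash
python3 - <<'E'
from fk import *
s=arm.read_state();j=s['joints'];print(j,s['position'],fkp(j)[0])
p,r=push(80,'s',20,48,95);g,e=ik(p,r,[.6,.4,-.4,-1.5,-.5,-2.7]);print(g)
rows(j,g)
go([(p,r)])
E
```

```text
[ 0.58  0.13 -0.52 -0.58 -0.59 -2.28] [416.15 223.32 138.37] [414.62 224.54 137.31]
[ 0.48  0.3  -0.43 -1.35 -0.45 -2.95]
slide [9.3, 7.5, 14.6] dr [-0.32, 0.14, 1.29]
slide [15.8, 16.6, 27.2] dr [-0.62, 0.29, 2.58]
slide [21.0, 26.8, 39.2] dr [-0.91, 0.45, 3.88]
slide [24.8, 38.0, 50.4] dr [-1.19, 0.63, 5.18]
slide [27.2, 49.9, 61.0] dr [-1.46, 0.82, 6.49]
slide [28.1, 62.4, 71.0] dr [-1.73, 1.02, 7.8]
slide [27.4, 75.3, 80.4] dr [-1.98, 1.24, 9.11]
slide [25.1, 88.5, 89.3] dr [-2.24, 1.48, 10.42]
slide [25.1, 88.5, 89.3] dr [-2.24, 1.48, 10.42]
```

Emit:
step_arm:
  motion:
    - {"slide":[9,7,12],"dr":[-0.32,0.14,1.29],"jaw":0}
    - {"slide":[16,16,25],"dr":[-0.62,0.29,2.58],"jaw":0}
    - {"slide":[21,27,37],"dr":[-0.91,0.45,3.88],"jaw":0}
    - {"slide":[25,38,50],"dr":[-1.19,0.63,5.18],"jaw":0}
    - {"slide":[27,50,61],"dr":[-1.46,0.82,6.49],"jaw":0}
    - {"slide":[28,62,71],"dr":[-1.73,1.02,7.8],"jaw":0}
    - {"slide":[27,75,80],"dr":[-1.98,1.24,9.11],"jaw":0}
    - {"slide":[25,88,89],"dr":[-2.24,1.48,10.42],"jaw":0}

```text
clock: 10.25
position: [451.0, 341.6, 105.4]
ee_rot: [0.781, 0.474, 0.348, -0.209]
contact_force: [-0.3, -0.6, -0.2]
gripper_width: 0.0
grasp_force: 0.0
```

```bash
python3 - <<'E'
from fk import *
here();s=arm.read_state()
im=optics.get_image("wrist")
P=[rk((162,y,86)) for y in(0,50,100,155)]+[rk((139,y,46)) for y in(0,50,100,155)]
for q in proj("wrist",P,s): cv2.circle(im,tuple(int(round(v)) for v in q),2,(255,0,255),-1)
a,b=proj("wrist",[s['position'],push(80,'s',20,48)[0]],s);print(a,b)
cv2.line(im,tuple(int(v) for v in a),tuple(int(v) for v in b),(0,255,0),1)
cv2.imwrite("pics/w3.png",cv2.resize(im,(768,576),interpolation=2))
go([push(80,'s',20,48,b) for b in(95,60,30,0)])
E
```

```text
j [ 0.49  0.29 -0.43 -1.35 -0.44 -2.95] rack [107.16  55.53 105.44] r,phi 120.69300627234932 -27.391575210248302 az 62.175759063815335 tilt 47.95055234244528 F [-0.32 -0.64 -0.17] t 10.25
[255.34 251.06] [255.34 194.66]
slide [0.3, -0.1, -0.7] dr [-0.01, 0.0, -0.0]
slide [0.3, -0.1, 34.3] dr [-0.01, 0.0, -0.0]
slide [0.3, -0.0, 64.3] dr [-0.01, 0.0, -0.0]
slide [0.3, -0.0, 94.3] dr [-0.01, 0.0, -0.0]
```

View pics/w3.png

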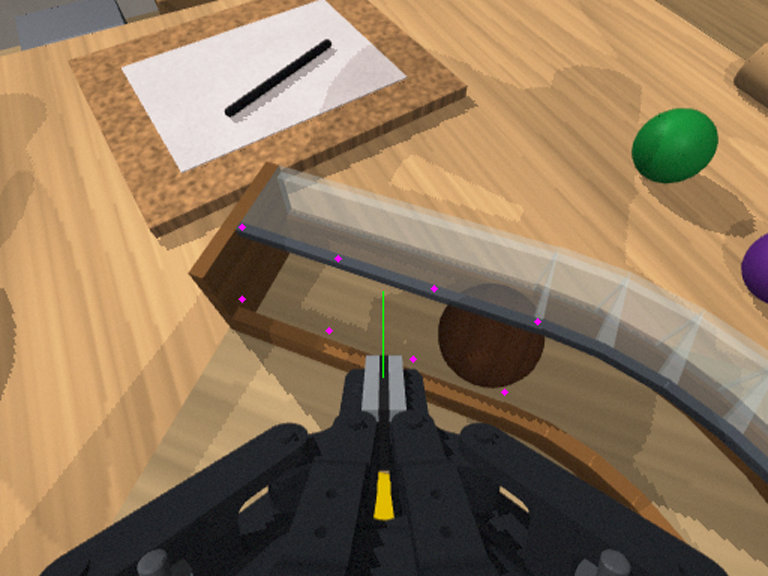

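The view shows the fingers aimed at the gap left of the ball. Trim and curb marks sit slightly above the real edges, so the rack is a few mm nearer. I'll check with the ball at (491,336), which must lie near r = 170.

```bash
python3 - <<'E'
from fk import *
s=arm.read_state()
for uv in((491,336),): print((np.linalg.inv(rackT(Q))@[*plane("wrist",(uv[0]/1.5-.2,uv[1]/1.5-.2),52,s),1])[:3])
# curb/trim edges at three columns in the saved picture
im=cv2.imread("pics/w3.png");g=cv2.cvtColor(im,cv2.COLOR_BGR2HSV)
for x in(290,329,):
    print(x,[(y,*g[y,x]) for y in range(322,362,3)])
    
E
```

```text
[164.22  14.64  52.  ]
290 [(322, np.uint8(18), np.uint8(101), np.uint8(116)), (325, np.uint8(16), np.uint8(126), np.uint8(109)), (328, np.uint8(15), np.uint8(175), np.uint8(96)), (331, np.uint8(14), np.uint8(156), np.uint8(100)), (334, np.uint8(15), np.uint8(165), np.uint8(96)), (337, np.uint8(14), np.uint8(165), np.uint8(99)), (340, np.uint8(15), np.uint8(165), np.uint8(88)), (343, np.uint8(14), np.uint8(148), np.uint8(88)), (346, np.uint8(16), np.uint8(164), np.uint8(81)), (349, np.uint8(14), np.uint8(177), np.uint8(78)), (352, np.uint8(18), np.uint8(99), np.uint8(137)), (355, np.uint8(18), np.uint8(104), np.uint8(142)), (358, np.uint8(17), np.uint8(100), np.uint8(143)), (361, np.uint8(17), np.uint8(101), np.uint8(137))]
329 [(322, np.uint8(17), np.uint8(99), np.uint8(118)), (325, np.uint8(31), np.uint8(126), np.uint8(105)), (328, np.uint8(150), np.uint8(255), np.uint8(255)), (331, np.uint8(150), np.uint8(255), np.uint8(255)), (334, np.uint8(156), np.uint8(182), np.uint8(179)), (337, np.uint8(18), np.uint8(98), np.uint8(120)), (340, np.uint8(15), np.uint8(157), np.uint8(107)), (343, np.uint8(15), np.uint8(163), np.uint8(108)), (346, np.uint8(14), np.uint8(160), np.uint8(123)), (349, np.uint8(15), np.uint8(162), np.uint8(153)), (352, np.uint8(15), np.uint8(161), np.uint8(158)), (355, np.uint8(15), np.uint8(159), np.uint8(90)), (358, np.uint8(15), np.uint8(165), np.uint8(85)), (361, np.uint8(15), np.uint8(163), np.uint8(80))]
```

```bash
echo 'Q=[405.7,225.9,0.7349]' >> h.py; python3 - <<'E'
from fk import *
go([push(80,'s',20,48,b) for b in(60,30,0)])
E
```

```text
slide [-2.2, -1.5, 31.5] dr [-0.01, 0.0, -0.0]
slide [-2.2, -1.4, 61.5] dr [-0.01, 0.0, -0.0]
slide [-2.2, -1.4, 91.5] dr [-0.01, 0.0, -0.0]
```

Emit:
step_arm:
  motion:
    - {"slide":[-2,-1.5,8],"dr":[0,0,0],"jaw":0}
    - {"slide":[-2,-1.5,20],"dr":[0,0,0],"jaw":0}
    - {"slide":[-2,-1.5,32],"dr":[0,0,0],"jaw":0}
    - {"slide":[-2,-1.5,44],"dr":[0,0,0],"jaw":0}
    - {"slide":[-2,-1.5,56],"dr":[0,0,0],"jaw":0}
    - {"slide":[-2,-1.5,68],"dr":[0,0,0],"jaw":0}
    - {"slide":[-2,-1.5,80],"dr":[0,0,0],"jaw":0}
    - {"slide":[-2,-1.5,91],"dr":[0,0,0],"jaw":0}

```text
clock: 11.3
position: [480.4, 401.1, 42.3]
ee_rot: [0.78, 0.476, 0.348, -0.208]
contact_force: [-0.0, -1.0, -0.3]
gripper_width: 0.1
grasp_force: 0.0
```

```bash
python3 - <<'E'
from fk import *
here();s=arm.read_state()
im=optics.get_image("wrist");cv2.imwrite("pics/w4.png",im)
go([push(y,'s',20,48) for y in(70,60,50,40,30,20,10)]+[push(0,'c',20,48)])
E
```

```text
j [ 0.5   0.48 -0.35 -1.57 -0.42 -2.71] rack [172.92  79.87  42.35] r,phi 190.47734893013393 -24.79278815849878 az 62.24832151625097 tilt 47.89865315153371 F [-0.02 -0.97 -0.26] t 11.3
slide [-1.6, 9.7, -2.5] dr [-0.02, 0.02, 0.07]
slide [-4.0, 19.1, -5.0] dr [-0.02, 0.02, 0.07]
slide [-6.4, 28.5, -7.6] dr [-0.02, 0.02, 0.07]
slide [-8.8, 37.8, -10.1] dr [-0.02, 0.02, 0.07]
slide [-11.1, 47.2, -12.7] dr [-0.02, 0.02, 0.07]
slide [-13.5, 56.6, -15.2] dr [-0.02, 0.02, 0.07]
slide [-15.9, 65.9, -17.8] dr [-0.02, 0.02, 0.07]
slide [-18.3, 75.3, -20.4] dr [-0.02, 0.02, 0.07]
```

View pics/w4.png

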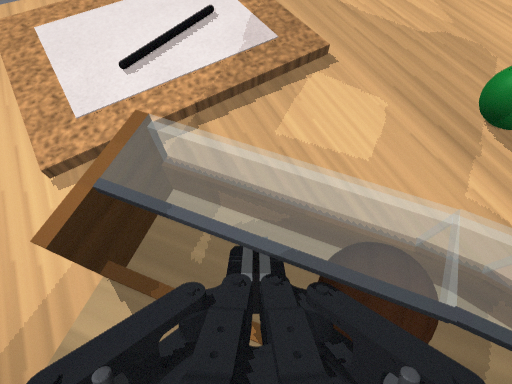

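The fingers are in the opening under the trim, just left of the ball, with no contact force. Now I push slowly.

Emit:
step_arm:
  motion:
    - {"slide":[-1,6,-1.6],"dr":[0,0,0],"jaw":0}
    - {"slide":[-2.2,12,-3.2],"dr":[0,0,0],"jaw":0}
    - {"slide":[-3.5,17.5,-4.8],"dr":[0,0,0],"jaw":0}
    - {"slide":[-5,23,-6.3],"dr":[0,0,0],"jaw":0}
    - {"slide":[-6.4,28.5,-7.6],"dr":[0,0,0],"jaw":0}
    - {"slide":[-7.8,34,-9],"dr":[0,0,0],"jaw":0}
    - {"slide":[-9.2,39.5,-10.6],"dr":[0,0,0],"jaw":0}
    - {"slide":[-10.6,45,-12.1],"dr":[0,0,0],"jaw":0}

```text
clock: 12.35
position: [512.9, 365.3, 43.5]
ee_rot: [0.78, 0.476, 0.348, -0.208]
contact_force: [0.0, 0.5, 0.2]
gripper_width: -0.0
grasp_force: 0.1
```

```bash
python3 - <<'E'
from fk import *
here();s=arm.read_state()
cv2.imwrite("pics/t5.png",optics.get_image("top"))
go([push(y,'s',20,48) for y in(26,20,14,7)]+[push(a,'c',20,48) for a in(0,2,4,6)])
E
```

```text
j [ 0.42  0.49 -0.32 -1.48 -0.48 -2.75] rack [173.04  31.53  43.49] r,phi 175.88677880840137 -10.325998009280278 az 62.24371778008921 tilt 47.903749330704265 F [0.02 0.46 0.23] t 12.35
slide [-1.7, 4.8, 0.4] dr [-0.01, 0.01, 0.08]
slide [-3.1, 10.5, -1.2] dr [-0.01, 0.01, 0.08]
slide [-4.6, 16.1, -2.7] dr [-0.01, 0.01, 0.08]
slide [-6.2, 22.6, -4.5] dr [-0.01, 0.01, 0.08]
slide [-7.9, 29.2, -6.3] dr [-0.01, 0.01, 0.08]
slide [-9.4, 34.8, -7.9] dr [-0.19, 0.01, 0.24]
slide [-11.1, 40.4, -9.7] dr [-0.38, 0.01, 0.41]
slide [-12.9, 45.9, -11.6] dr [-0.56, 0.01, 0.58]
```

Emit:
step_arm:
  motion:
    - {"slide":[-1.7,4.8,0.2],"dr":[0,0,0],"jaw":0}
    - {"slide":[-3.1,10.5,-1.2],"dr":[0,0,0.05],"jaw":0}
    - {"slide":[-4.6,16.1,-2.7],"dr":[0,0,0.08],"jaw":0}
    - {"slide":[-6.2,22.6,-4.5],"dr":[0,0,0.08],"jaw":0}
    - {"slide":[-7.9,29.2,-6.3],"dr":[0,0,0.08],"jaw":0}
    - {"slide":[-9.4,34.8,-7.9],"dr":[-0.19,0,0.24],"jaw":0}
    - {"slide":[-11.1,40.4,-9.7],"dr":[-0.38,0,0.41],"jaw":0}
    - {"slide":[-12.9,45.9,-11.6],"dr":[-0.56,0,0.58],"jaw":0}

```text
clock: 13.4
position: [538.9, 329.8, 40.0]
ee_rot: [0.807, 0.431, 0.354, -0.196]
contact_force: [-13.4, -0.6, 4.2]
gripper_width: 0.1
grasp_force: 6.9
```

```bash
python3 - <<'E'
from fk import *
here();s=arm.read_state()
cv2.imwrite("pics/t6.png",optics.get_image("top"));cv2.imwrite("pics/s6.png",optics.get_image("scene"))
# dark reddish brown of the ball: compare with frame 0
for n,f in(("top","t6"),("scene","s6")):
    im=cv2.imread(f"pics/{f}.png").astype(int)
    out=[]
    for a in range(-20,80,4):
        p=rk((170*np.cos(np.radians(a)),-170*np.sin(np.radians(a)),52)) if a>0 else rk((170,-a*3,52))
        u,v=proj(n,p)[0].round().astype(int);out.append((a,im[v-1:v+2,u-1:u+2].mean((0,1)).astype(int).tolist()))
    print(n,out)
go([push(a,'c',20,48) for a in(8,10,12,14,16,18,20,22)])
E
```

```text
j [ 0.36  0.5  -0.32 -1.51 -0.46 -2.77] rack [168.49 -12.23  39.98] r,phi 168.93809257934774 4.151401141468514 az 57.03518117703235 tilt 47.72162009650645 F [-13.38  -0.65   4.15] t 13.4
top [(-20, [58, 72, 80]), (-16, [57, 74, 83]), (-12, [59, 77, 86]), (-8, [56, 72, 82]), (-4, [56, 61, 62]), (0, [56, 63, 67]), (4, [93, 99, 97]), (8, [118, 129, 129]), (12, [108, 118, 119]), (16, [102, 111, 111]), (20, [92, 101, 101]), (24, [86, 94, 95]), (28, [80, 87, 87]), (32, [72, 78, 78]), (36, [67, 73, 73]), (40, [63, 69, 70]), (44, [61, 67, 67]), (48, [58, 64, 64]), (52, [63, 75, 79]), (56, [61, 84, 99]), (60, [61, 84, 99]), (64, [50, 71, 84]), (68, [53, 78, 98]), (72, [56, 81, 98]), (76, [65, 89, 105])]
scene [(-20, [81, 89, 94]), (-16, [76, 88, 97]), (-12, [79, 91, 98]), (-8, [82, 91, 96]), (-4, [90, 95, 99]), (0, [99, 102, 103]), (4, [99, 97, 94]), (8, [115, 115, 112]), (12, [82, 86, 93]), (16, [92, 97, 104]), (20, [95, 100, 105]), (24, [78, 85, 92]), (28, [70, 76, 83]), (32, [55, 75, 89]), (36, [63, 87, 103]), (40, [62, 86, 102]), (44, [62, 86, 101]), (48, [63, 87, 103]), (52, [76, 104, 122]), (56, [72, 98, 116]), (60, [70, 97, 115]), (64, [71, 98, 117]), (68, [65, 89, 105]), (72, [70, 97, 115]), (76, [76, 105, 124])]
slide [2.3, 11.2, -0.6] dr [-0.25, 0.04, 0.14]
slide [0.7, 16.8, -2.4] dr [-0.44, 0.04, 0.31]
slide [-1.0, 22.3, -4.3] dr [-0.62, 0.04, 0.48]
slide [-2.8, 27.7, -6.4] dr [-0.81, 0.05, 0.65]
slide [-4.8, 33.0, -8.7] dr [-0.99, 0.05, 0.82]
slide [-6.9, 38.2, -11.0] dr [-1.18, 0.05, 0.98]
slide [-9.1, 43.2, -13.5] dr [-1.36, 0.05, 1.15]
slide [-11.4, 48.2, -16.1] dr [-1.55, 0.05, 1.32]
```

```bash
python3 - <<'E'
from fk import *
here()
w=optics.get_image("wrist");cv2.imwrite("pics/w6.png",w)
s=cv2.imread("pics/s6.png")[80:215,215:325];t=cv2.imread("pics/t6.png")[170:265,70:265]
c=np.zeros((600,800,3),np.uint8);c[:384,:512]=w;c[:337,515:790]=cv2.resize(s,(275,337),interpolation=2);c[386:586,:410]=cv2.resize(t,(410,200),interpolation=2)
cv2.imwrite("pics/m6.png",c)
E
```

```text
j [ 0.36  0.5  -0.32 -1.5  -0.46 -2.77] rack [168.45 -13.62  39.99] r,phi 168.9991857602907 4.62222825149487 az 56.81524799114737 tilt 47.674392777271834 F [-13.19  -3.95   4.72] t 13.5
```

View pics/m6.png

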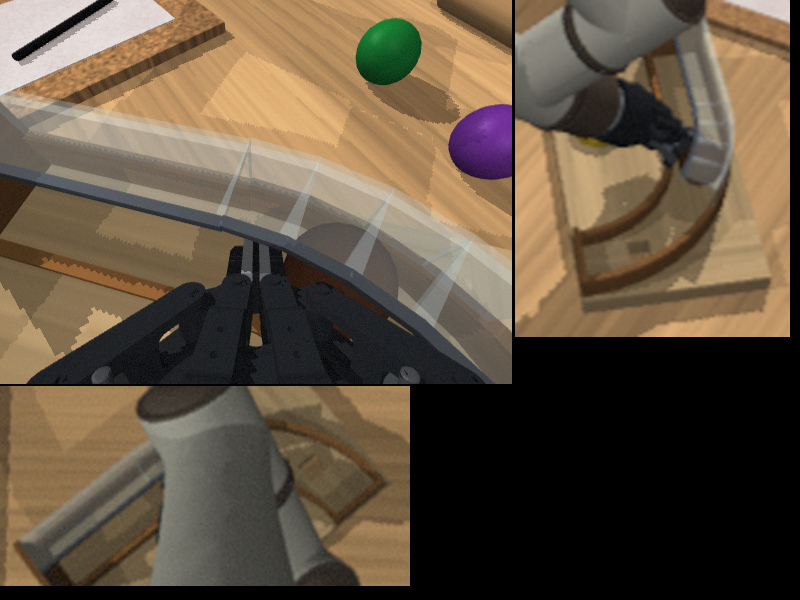

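The montage shows the fingers under the trim at the bend, with the ball ahead at wrist px (345,275). The right knuckle is close to the trim where it curves in, which explains the 13 N. I'll reduce the heading offset on the curve and check reach.

```bash
python3 - <<'E'
from fk import *
j0=arm.read_state()['joints']
for t in(46,48,50):
  for dh in(0,5,10):
    j=j0;o=[]
    for a in(3,5,10,20,30,40,50):
        j,e=ik(*push(a,'c',dh,t,0,172,41),j,.01);o.append('%.1f/%.2f/%.1f%s'%(j[3],j[4],j[5],'' if e<.01 else '!%.2f'%e))
    print(t,dh,*o)
go([push(3.5,'c',d,48,0,172,41) for d in(15,10,6)])
E
```

```text
46 0 -1.8/-0.21/-2.7 -1.9/-0.20/-2.6 -2.1/-0.22/-2.4 -2.7/-0.36/-1.8 -3.0/-0.49/-1.6 -3.1/-0.53/-1.6!0.06 -3.1/-0.53/-1.7!0.15
46 5 -1.6/-0.25/-2.8 -1.7/-0.24/-2.8 -1.8/-0.21/-2.7 -2.3/-0.26/-2.2 -2.8/-0.41/-1.7 -3.1/-0.53/-1.6 -3.1/-0.55/-1.6!0.08
46 10 -1.5/-0.31/-2.9 -1.6/-0.29/-2.9 -1.6/-0.25/-2.8 -1.9/-0.20/-2.6 -2.5/-0.32/-2.0 -2.9/-0.46/-1.7 -3.1/-0.55/-1.6!0.02
48 0 -2.0/-0.31/-2.4 -2.1/-0.31/-2.3 -2.3/-0.34/-2.1 -2.7/-0.45/-1.8 -3.1/-0.56/-1.6 -3.1/-0.60/-1.6!0.06 -3.1/-0.60/-1.7!0.15
48 5 -1.8/-0.32/-2.6 -1.9/-0.31/-2.5 -2.0/-0.30/-2.4 -2.5/-0.37/-2.0 -2.8/-0.49/-1.7 -3.1/-0.60/-1.6 -3.1/-0.62/-1.6!0.09
48 10 -1.7/-0.37/-2.7 -1.7/-0.35/-2.7 -1.8/-0.32/-2.6 -2.2/-0.32/-2.3 -2.6/-0.42/-1.9 -2.9/-0.54/-1.7 -3.1/-0.62/-1.6!0.02
50 0 -2.2/-0.40/-2.2 -2.2/-0.40/-2.2 -2.4/-0.43/-2.0 -2.8/-0.53/-1.7 -3.1/-0.63/-1.6 -3.1/-0.67/-1.6!0.06 -3.1/-0.68/-1.7!0.16
50 5 -2.0/-0.40/-2.4 -2.0/-0.39/-2.4 -2.2/-0.39/-2.2 -2.5/-0.46/-1.9 -2.9/-0.57/-1.7 -3.1/-0.67/-1.6 -3.1/-0.69/-1.6!0.09
50 10 -1.8/-0.43/-2.5 -1.8/-0.41/-2.5 -2.0/-0.39/-2.4 -2.3/-0.41/-2.1 -2.7/-0.50/-1.8 -3.0/-0.61/-1.6 -3.1/-0.69/-1.6!0.02
slide [3.4, -2.3, 2.2] dr [-0.3, 0.04, 0.19]
slide [3.4, -2.3, 2.2] dr [-0.76, 0.05, 0.61]
slide [3.4, -2.3, 2.2] dr [-1.13, 0.05, 0.94]
```

```bash
cat >> fk.py <<'E'
def gof(base,poses):
    p0,R0_=base
    for p,r in poses:
        print("slide",R0_.inv().apply(p-p0).round(1).tolist(),"dr",(np.degrees((R0_.inv()*r).as_rotvec())/8).round(2).tolist())
E
python3 - <<'E'
from fk import *
gof(push(6,'c',20,48),[push(a,'c',d,48,0,rr,41) for a,d,rr in((4,18,173),(2,14,172),(1,10,172),(1,6,172),(2,5,172),(3,5,172),(4,5,172),(5,5,172))])
E
```

```text
slide [-0.1, -6.1, 1.4] dr [0.0, 0.0, 0.0]
slide [0.5, -12.1, 2.0] dr [-0.19, 0.0, 0.17]
slide [1.0, -15.0, 2.6] dr [-0.46, -0.0, 0.42]
slide [1.0, -15.0, 2.6] dr [-0.84, -0.0, 0.75]
slide [0.5, -12.1, 2.0] dr [-1.02, -0.0, 0.92]
slide [-0.1, -9.2, 1.4] dr [-1.11, 0.0, 1.0]
slide [-0.7, -6.4, 0.7] dr [-1.21, 0.0, 1.09]
slide [-1.3, -3.5, 0.0] dr [-1.3, -0.0, 1.17]
```

Emit:
step_arm:
  motion:
    - {"slide":[0,-6,1.4],"dr":[0,0,0],"jaw":0}
    - {"slide":[0.5,-12,2],"dr":[-0.19,0,0.17],"jaw":0}
    - {"slide":[1,-15,2.6],"dr":[-0.46,0,0.42],"jaw":0}
    - {"slide":[1,-15,2.6],"dr":[-0.84,0,0.75],"jaw":0}
    - {"slide":[0.5,-12,2],"dr":[-1.02,0,0.92],"jaw":0}
    - {"slide":[0,-9,1.4],"dr":[-1.11,0,1],"jaw":0}
    - {"slide":[-0.7,-6.4,0.7],"dr":[-1.21,0,1.09],"jaw":0}
    - {"slide":[-1.3,-3.5,0],"dr":[-1.3,0,1.17],"jaw":0}

```text
clock: 14.55
position: [542.4, 330.2, 41.1]
ee_rot: [0.853, 0.328, 0.379, -0.146]
contact_force: [-0.2, 0.2, -0.3]
gripper_width: -0.1
grasp_force: 0.0
```

```bash
python3 - <<'E'
from fk import *
here()
s=arm.read_state();w=optics.get_image("wrist");cv2.imwrite("pics/w7.png",w)
for a in(10,14,18,22,26,30): 
    u,v=proj("wrist",rk((170*np.cos(np.radians(a)),-170*np.sin(np.radians(a)),52)),s)[0];print(a,int(u),int(v),w[min(int(v),383),min(int(u),511)])
gof(push(5,'c',5,48,0,172,41),[push(a,'c',5,48,0,172,41) for a in(7,9,11,13,15,17,19,21)])
E
```

```text
j [ 0.34  0.48 -0.39 -1.87 -0.31 -2.55] rack [171.35 -14.27  41.08] r,phi 171.94377795693163 4.761832000675299 az 42.13295509810035 tilt 47.91650794892553 F [-0.23  0.21 -0.31] t 14.55
10 283 252 [15 22 37]
14 305 256 [17 30 49]
18 328 262 [19 27 52]
22 350 270 [24 37 60]
26 373 280 [12 29 53]
30 396 291 [ 86 118 141]
slide [-0.4, 6.0, -0.5] dr [-0.19, -0.0, 0.17]
slide [-1.0, 11.9, -1.1] dr [-0.37, -0.0, 0.33]
slide [-1.7, 17.8, -1.9] dr [-0.56, -0.0, 0.5]
slide [-2.5, 23.7, -2.8] dr [-0.74, -0.0, 0.67]
slide [-3.5, 29.5, -3.9] dr [-0.93, -0.0, 0.84]
slide [-4.6, 35.3, -5.1] dr [-1.11, -0.0, 1.0]
slide [-5.8, 41.0, -6.5] dr [-1.3, 0.0, 1.17]
slide [-7.2, 46.6, -8.0] dr [-1.49, -0.0, 1.34]
```

The force is gone and the ball is at about 19°. Pushing on.

Emit:
step_arm:
  motion:
    - {"slide":[-0.4,6,-0.5],"dr":[-0.19,0,0.17],"jaw":0}
    - {"slide":[-1,11.9,-1.1],"dr":[-0.37,0,0.33],"jaw":0}
    - {"slide":[-1.7,17.8,-1.9],"dr":[-0.56,0,0.5],"jaw":0}
    - {"slide":[-2.5,23.7,-2.8],"dr":[-0.74,0,0.67],"jaw":0}
    - {"slide":[-3.5,29.5,-3.9],"dr":[-0.93,0,0.84],"jaw":0}
    - {"slide":[-4.6,35.3,-5.1],"dr":[-1.11,0,1],"jaw":0}
    - {"slide":[-5.8,41,-6.5],"dr":[-1.3,0,1.17],"jaw":0}
    - {"slide":[-7.2,46.6,-8],"dr":[-1.49,0,1.34],"jaw":0}

```text
clock: 15.6
position: [565.8, 288.2, 41.1]
ee_rot: [0.89, 0.206, 0.396, -0.091]
contact_force: [0.1, 0.4, -0.2]
gripper_width: -0.0
grasp_force: 0.0
```

```bash
cat >> fk.py <<'E'
def ballphi():
    s=arm.read_state();w=optics.get_image("wrist");o=[]
    for a in range(10,92,3):
        u,v=proj("wrist",rk((170*np.cos(np.radians(a)),-170*np.sin(np.radians(a)),52)),s)[0]
        if 0<u<511 and 0<v<383:o.append((a,w[int(v),int(u)].tolist()))
    print(o)
E
python3 - <<'E'
from fk import *
here();ballphi()
gof(push(21,'c',5,48,0,172,41),[push(a,'c',d,48,0,172,41) for a,d in((23,6),(25,7),(27,8),(29,10),(31,12),(33,14),(35,16),(37,17))])
E
```

```text
j [ 0.16  0.5  -0.57 -2.52 -0.38 -1.95] rack [160.57 -61.1   41.13] r,phi 171.80159854489722 20.8315244804307 az 26.031859575053954 tilt 47.915550561687006 F [ 0.1   0.39 -0.15] t 15.6
[(10, [72, 100, 121]), (13, [70, 97, 118]), (16, [71, 102, 121]), (19, [82, 81, 77]), (22, [76, 76, 71]), (25, [27, 27, 25]), (28, [18, 28, 44]), (31, [19, 34, 54]), (34, [23, 34, 56]), (37, [21, 51, 87]), (40, [28, 44, 72]), (43, [29, 40, 63]), (46, [83, 115, 137]), (49, [81, 112, 134]), (52, [80, 109, 134]), (55, [78, 110, 131]), (58, [87, 122, 148]), (61, [46, 63, 75]), (64, [76, 106, 128])]
slide [-0.4, 6.0, -0.5] dr [-0.09, 0.0, 0.08]
slide [-1.0, 11.9, -1.1] dr [-0.19, 0.0, 0.17]
slide [-1.7, 17.8, -1.9] dr [-0.28, 0.0, 0.25]
slide [-2.5, 23.7, -2.8] dr [-0.28, 0.0, 0.25]
slide [-3.5, 29.5, -3.9] dr [-0.28, 0.0, 0.25]
slide [-4.6, 35.3, -5.1] dr [-0.28, 0.0, 0.25]
slide [-5.8, 41.0, -6.5] dr [-0.28, 0.0, 0.25]
slide [-7.2, 46.6, -8.0] dr [-0.37, -0.0, 0.33]
```

Ball is at about 36° and rolling ahead of the fingers with no force on the tool. Next stretch.

Emit:
step_arm:
  motion:
    - {"slide":[-0.4,6,-0.5],"dr":[-0.09,0,0.08],"jaw":0}
    - {"slide":[-1,11.9,-1.1],"dr":[-0.19,0,0.17],"jaw":0}
    - {"slide":[-1.7,17.8,-1.9],"dr":[-0.28,0,0.25],"jaw":0}
    - {"slide":[-2.5,23.7,-2.8],"dr":[-0.28,0,0.25],"jaw":0}
    - {"slide":[-3.5,29.5,-3.9],"dr":[-0.28,0,0.25],"jaw":0}
    - {"slide":[-4.6,35.3,-5.1],"dr":[-0.28,0,0.25],"jaw":0}
    - {"slide":[-5.8,41,-6.5],"dr":[-0.28,0,0.25],"jaw":0}
    - {"slide":[-7.2,46.6,-8],"dr":[-0.37,0,0.33],"jaw":0}

```text
clock: 16.65
position: [576.6, 241.9, 41.5]
ee_rot: [0.897, 0.176, 0.399, -0.078]
contact_force: [-3.0, 2.0, 0.9]
gripper_width: 0.1
grasp_force: 0.9
```

```bash
python3 - <<'E'
from fk import *
here();ballphi()
gof(push(37,'c',17,48,0,172,41),[push(a,'c',d,48,0,172,41) for a,d in((38.5,18),(40,19),(41.5,19),(43,20),(44.5,20),(46,20),(47.5,21),(49,21))])
E
```

```text
j [ 0.08  0.5  -0.59 -2.52 -0.4  -1.95] rack [ 137.56 -102.71   41.47] r,phi 171.67467575061764 36.745725848186005 az 22.118268894361503 tilt 47.96915403438611 F [-2.99  1.96  0.9 ] t 16.65
[(10, [79, 110, 134]), (13, [76, 106, 129]), (16, [75, 105, 126]), (19, [78, 106, 129]), (22, [77, 107, 126]), (25, [80, 113, 135]), (28, [79, 110, 130]), (31, [75, 100, 120]), (34, [79, 106, 126]), (37, [11, 14, 12]), (40, [21, 20, 21]), (43, [9, 19, 37]), (46, [39, 65, 104]), (49, [38, 64, 107]), (52, [33, 57, 97]), (55, [24, 49, 85]), (58, [16, 32, 58]), (61, [34, 31, 33]), (64, [34, 27, 26]), (67, [34, 31, 30]), (70, [27, 20, 23]), (73, [37, 31, 34])]
slide [-0.9, 4.3, -1.0] dr [-0.05, 0.0, 0.04]
slide [-1.9, 8.5, -2.1] dr [-0.09, 0.0, 0.08]
slide [-3.0, 12.8, -3.3] dr [-0.23, 0.0, 0.21]
slide [-4.1, 16.9, -4.6] dr [-0.28, 0.0, 0.25]
slide [-5.3, 21.0, -5.9] dr [-0.42, 0.0, 0.38]
slide [-6.6, 25.1, -7.4] dr [-0.56, 0.0, 0.5]
slide [-8.0, 29.1, -8.9] dr [-0.6, 0.0, 0.54]
slide [-9.4, 33.1, -10.4] dr [-0.74, 0.0, 0.67]
```

Emit:
step_arm:
  motion:
    - {"slide":[-0.9,4.3,-1],"dr":[-0.05,0,0.04],"jaw":0}
    - {"slide":[-1.9,8.5,-2.1],"dr":[-0.09,0,0.08],"jaw":0}
    - {"slide":[-3,12.8,-3.3],"dr":[-0.23,0,0.21],"jaw":0}
    - {"slide":[-4.1,16.9,-4.6],"dr":[-0.28,0,0.25],"jaw":0}
    - {"slide":[-5.3,21,-5.9],"dr":[-0.42,0,0.38],"jaw":0}
    - {"slide":[-6.6,25.1,-7.4],"dr":[-0.56,0,0.5],"jaw":0}
    - {"slide":[-8,29.1,-8.9],"dr":[-0.6,0,0.54],"jaw":0}
    - {"slide":[-9.4,33.1,-10.4],"dr":[-0.74,0,0.67],"jaw":0}

```text
clock: 17.7
position: [572.9, 206.8, 39.7]
ee_rot: [0.908, 0.114, 0.401, -0.05]
contact_force: [-6.2, 5.2, 0.8]
gripper_width: 0.1
grasp_force: 2.7
```

```bash
python3 - <<'E'
from fk import *
here();ballphi()
im=optics.get_image("scene");cv2.imwrite("pics/s8.png",im)
for a in range(46,90,4):
    u,v=proj("scene",rk((170*np.cos(np.radians(a)),-170*np.sin(np.radians(a)),52)))[0];print(a,int(u),int(v),im[int(v),int(u)],end=' ')
gof(push(49,'c',21,48,0,172,41),[push(a,'c',d,48,0,172,41) for a,d in((50,21),(51,22),(52,22))])
E
```

```text
j [ 0.01  0.5  -0.72 -2.76 -0.49 -1.74] rack [ 111.19 -126.27   39.74] r,phi 168.24835223391827 48.634118107594574 az 14.30773114663083 tilt 47.65903884017524 F [-6.15  5.22  0.84] t 17.7
[(10, [105, 142, 170]), (13, [89, 124, 147]), (16, [78, 109, 131]), (19, [79, 111, 129]), (22, [76, 109, 130]), (25, [79, 110, 131]), (28, [86, 115, 138]), (31, [81, 109, 131]), (34, [78, 109, 130]), (37, [76, 108, 128]), (40, [78, 109, 128]), (43, [79, 109, 130]), (46, [74, 108, 126]), (49, [34, 30, 32]), (52, [23, 23, 18]), (55, [32, 52, 83]), (58, [37, 61, 102]), (61, [39, 64, 111]), (64, [30, 54, 98]), (67, [22, 39, 65]), (70, [26, 37, 65]), (73, [33, 26, 31]), (76, [39, 36, 35]), (79, [34, 30, 24]), (82, [34, 28, 29])]
46 278 163 [100 106 109] 50 276 166 [85 85 83] 54 273 168 [24 40 67] 58 270 170 [25 41 69] 62 267 172 [25 38 61] 66 264 174 [19 32 53] 70 261 176 [16 30 48] 74 257 177 [54 74 89] 78 253 179 [ 72  97 116] 82 249 180 [ 65  89 104] 86 245 181 [ 64  87 103] slide [-0.7, 2.8, -0.8] dr [-0.09, 0.0, 0.08]
slide [-1.5, 5.6, -1.7] dr [-0.09, 0.0, 0.08]
slide [-2.3, 8.3, -2.6] dr [-0.19, -0.0, 0.17]
```

Emit:
step_arm:
  motion:
    - {"slide":[0.5,-4,0.5],"dr":[0,0,0],"jaw":0}
    - {"slide":[1,-8,1.2],"dr":[0,0,0],"jaw":0}
    - {"slide":[1.5,-12,1.8],"dr":[0,0,0],"jaw":0}
    - {"slide":[1.5,-15,1.8],"dr":[0,0,0],"jaw":0}
    - {"slide":[1.5,-15,1.8],"dr":[0,0,0],"jaw":0}
    - {"slide":[1.5,-15,1.8],"dr":[0,0,0],"jaw":0}
    - {"slide":[1.5,-15,1.8],"dr":[0,0,0],"jaw":0}
    - {"slide":[1.5,-15,1.8],"dr":[0,0,0],"jaw":0}

```text
clock: 18.8
position: [574.5, 221.1, 41.0]
ee_rot: [0.907, 0.113, 0.403, -0.05]
contact_force: [-0.6, -0.6, -0.6]
gripper_width: -0.0
grasp_force: 0.0
```

```bash
cat >> fk.py <<'E'
def blob(n,uv0,rad=30,name=None):
    im=optics.get_image(n).astype(int)
    if name: cv2.imwrite(f"pics/{name}.png",im)
    b,g,r=im[...,0],im[...,1],im[...,2];v,u=np.mgrid[:384,:512]
    m=((r>b*1.75)&(r<125)&(b<52)&(r>25)&(np.hypot(u-uv0[0],v-uv0[1])<rad)).astype(np.uint8)
    m=cv2.morphologyEx(m,cv2.MORPH_OPEN,np.ones((3,3),np.uint8))
    c=max(cv2.findContours(m,0,2)[0],key=cv2.contourArea);(x,y),q=cv2.minEnclosingCircle(c)
    print(n,'circle',round(x,1),round(y,1),round(q,1),'area',cv2.contourArea(c),'bbox',cv2.boundingRect(c));return (x,y)
E
python3 - <<'E'
from fk import *
here();s=arm.read_state()
b=rk((72,-154,50));r0=[]
for n,rad in(("scene",12),("wrist",60)):
    uv=proj(n,b,s)[0];print(uv);c=blob(n,uv,rad)
    p=np.linalg.inv(rackT(Q))@[*plane(n,c,50,s),1];print(p[:3],-np.degrees(np.arctan2(p[1],p[0])));r0.append(ray(n,c,s))
t=tri(r0);print(t,np.linalg.inv(rackT(Q))@[*t,1])
E
```

```text
j [ 0.04  0.51 -0.73 -2.83 -0.51 -1.71] rack [ 122.   -116.71   41.05] r,phi 168.8320617398838 43.72990476839104 az 14.15213537890277 tilt 47.91549648239623 F [-0.62 -0.62 -0.63] t 18.8
[265.36 174.62]
scene circle 265.4 174.6 11.9 area 325.0 bbox (254, 163, 21, 24)
[  71.99 -154.06   50.  ] 64.95405634399565
[367.43 297.41]
wrist circle 375.5 291.0 57.7 area 6071.5 bbox (319, 238, 109, 97)
[  72.53 -159.58   50.  ] 65.55802475733473
[564.71 157.36  54.52] [  72.02 -157.47   54.52    1.  ]
```

```bash
python3 - <<'E'
from fk import *
j=arm.read_state()['joints']
R_=arm.read_state();rt=R.from_quat(R_['ee_rot'])
j1,e1=ik(R_['position']-100*rt.as_matrix()[:,2],rt,j);print('retract',j1,e1)
h,e=ik(rk((72,-154,190)),ori(157.2,0),[.55,.2,-.2,0,-1.2,-2.5]);print('hover',h,e)
W=[j1+(h-j1)*k/16 for k in range(17)]
for q in W[::2]: p,r=fkp(q);print(p.round(0),r.as_matrix()[:,2].round(2))
print([round(np.degrees((fkp(W[k])[1].inv()*fkp(W[k+1])[1]).magnitude()),1) for k in range(16)])
E
```

```text
retract [ 0.03  0.25 -0.76 -2.6  -0.31 -1.95] 1.9327248668367095e-14
hover [ 0.55  0.35 -0.15 -0.   -1.07 -2.52] 3.0787899635774284e-13
[502. 203. 108.] [ 0.72  0.18 -0.67]
[493. 246. 115.] [ 0.71  0.37 -0.6 ]
[473. 277. 116.] [ 0.61  0.55 -0.57]
[451. 290. 112.] [ 0.44  0.68 -0.58]
[436. 283. 105.] [ 0.25  0.72 -0.65]
[436. 259. 101.] [ 0.07  0.65 -0.76]
[458. 223. 109.] [-0.05  0.49 -0.87]
[502. 187. 137.] [-0.08  0.26 -0.96]
[562. 160. 190.] [-0.  0. -1.]
[np.float64(10.2), np.float64(10.1), np.float64(10.1), np.float64(10.0), np.float64(10.0), np.float64(9.9), np.float64(9.8), np.float64(9.8), np.float64(9.7), np.float64(9.6), np.float64(9.5), np.float64(9.4), np.float64(9.3), np.float64(9.3), np.float64(9.3), np.float64(9.3)]
```

Emit:
step_arm:
  motion:
    - {"slide":[0,0,-8],"dr":[0,0,0],"jaw":0}
    - {"slide":[0,0,-20],"dr":[0,0,0],"jaw":0}
    - {"slide":[0,0,-34],"dr":[0,0,0],"jaw":0}
    - {"slide":[0,0,-48],"dr":[0,0,0],"jaw":0}
    - {"slide":[0,0,-62],"dr":[0,0,0],"jaw":0}
    - {"slide":[0,0,-76],"dr":[0,0,0],"jaw":0}
    - {"slide":[0,0,-90],"dr":[0,0,0],"jaw":0}
    - {"slide":[0,0,-100],"dr":[0,0,0],"jaw":0}

```text
clock: 19.9
position: [501.7, 202.7, 109.0]
ee_rot: [0.907, 0.113, 0.403, -0.05]
contact_force: [-0.2, 0.6, 0.6]
gripper_width: -0.1
grasp_force: 0.0
```

```bash
cat > p.py <<'E'
from fk import *
import sys
j=arm.read_state()['joints']
h,e=ik(rk((72,-154,190)),ori(157.2,0),[.55,.2,-.2,0,-1.2,-2.5])
m=(j+h)/2;m[1]-=.15
a,b=(j,m) if sys.argv[1]=='1' else (j,h)
print(j);rows(a,b)
print([fkp(a+(b-a)*k/8)[0].round(0).tolist() for k in range(9)])
E
python3 p.py 1
```

```text
[ 0.04  0.24 -0.76 -2.61 -0.3  -1.95]
slide [13.7, -24.4, -7.9] dr [0.58, 0.53, -1.06]
slide [22.9, -45.4, -16.6] dr [1.19, 1.02, -2.12]
slide [28.7, -64.2, -26.6] dr [1.81, 1.45, -3.18]
slide [31.3, -79.8, -37.4] dr [2.43, 1.82, -4.25]
slide [31.5, -91.3, -48.5] dr [3.04, 2.13, -5.32]
slide [30.3, -98.0, -59.2] dr [3.64, 2.35, -6.4]
slide [28.8, -99.5, -69.2] dr [4.2, 2.49, -7.49]
slide [28.3, -95.5, -78.2] dr [4.72, 2.53, -8.59]
[[501.0, 205.0, 111.0], [499.0, 227.0, 125.0], [493.0, 248.0, 137.0], [485.0, 265.0, 148.0], [475.0, 278.0, 157.0], [465.0, 288.0, 165.0], [455.0, 292.0, 171.0], [446.0, 291.0, 177.0], [440.0, 286.0, 182.0]]
```

Emit:
step_arm:
  motion:
    - {"slide":[13,-24,-8],"dr":[0.58,0.53,-1.06],"jaw":0}
    - {"slide":[23,-45,-17],"dr":[1.19,1.02,-2.12],"jaw":0}
    - {"slide":[29,-64,-27],"dr":[1.81,1.45,-3.18],"jaw":0}
    - {"slide":[31,-80,-37],"dr":[2.43,1.82,-4.25],"jaw":0}
    - {"slide":[31,-91,-48],"dr":[3.04,2.13,-5.32],"jaw":0}
    - {"slide":[30,-98,-59],"dr":[3.64,2.35,-6.4],"jaw":0}
    - {"slide":[29,-99,-69],"dr":[4.2,2.49,-7.49],"jaw":0}
    - {"slide":[28,-95,-78],"dr":[4.72,2.53,-8.59],"jaw":0}

```text
clock: 20.9
position: [440.7, 284.9, 181.7]
ee_rot: [0.545, 0.701, 0.446, -0.108]
contact_force: [-0.4, 0.1, 0.2]
gripper_width: -0.0
grasp_force: 0.0
```

```bash
python3 p.py 2
```

```text
[ 0.31  0.15 -0.45 -1.3  -0.68 -2.24]
slide [-10.6, -7.8, 1.5] dr [0.87, -0.08, -0.82]
slide [-27.7, -10.8, -2.4] dr [1.74, -0.24, -1.63]
slide [-46.8, -8.1, -8.6] dr [2.6, -0.47, -2.41]
slide [-66.7, 1.1, -16.7] dr [3.44, -0.79, -3.18]
slide [-86.0, 17.3, -26.1] dr [4.26, -1.2, -3.94]
slide [-103.1, 40.8, -36.4] dr [5.03, -1.7, -4.67]
slide [-116.5, 71.3, -46.9] dr [5.75, -2.3, -5.39]
slide [-124.6, 108.2, -57.0] dr [6.4, -2.99, -6.09]
[[440.0, 289.0, 182.0], [438.0, 279.0, 170.0], [441.0, 265.0, 160.0], [449.0, 247.0, 153.0], [461.0, 228.0, 149.0], [480.0, 208.0, 151.0], [503.0, 189.0, 158.0], [531.0, 173.0, 171.0], [562.0, 160.0, 190.0]]
```

Emit:
step_arm:
  motion:
    - {"slide":[-11,-8,0],"dr":[0.87,-0.08,-0.82],"jaw":20}
    - {"slide":[-28,-11,-3],"dr":[1.74,-0.24,-1.63],"jaw":40}
    - {"slide":[-47,-8,-9],"dr":[2.6,-0.47,-2.41],"jaw":60}
    - {"slide":[-67,1,-17],"dr":[3.44,-0.79,-3.18],"jaw":85}
    - {"slide":[-86,17,-26],"dr":[4.26,-1.2,-3.94],"jaw":85}
    - {"slide":[-103,41,-36],"dr":[5.03,-1.7,-4.67],"jaw":85}
    - {"slide":[-116,71,-47],"dr":[5.75,-2.3,-5.39],"jaw":85}
    - {"slide":[-125,108,-57],"dr":[6.4,-2.99,-6.09],"jaw":85}

```text
clock: 21.9
position: [563.3, 159.1, 189.8]
ee_rot: [0.199, 0.98, -0.0, 0.0]
contact_force: [0.2, -0.2, 0.7]
gripper_width: 85.0
grasp_force: 0.0
```

```bash
python3 - <<'E'
from fk import *
here();s=arm.read_state();print(s['position'],s['gripper_width'])
b=rk((72,-154,49));r0=[]
for n,rad in(("scene",24),("wrist",90),("top",18)):
    uv=proj(n,b,s)[0];print(uv);c=blob(n,uv,rad,n+'9')
    p=np.linalg.inv(rackT(Q))@[*plane(n,c,49,s),1];print(p[:3],-np.degrees(np.arctan2(p[1],p[0])))
E
```

```text
j [ 0.55  0.35 -0.15  0.   -1.07 -2.52] rack [  72.15 -155.19  189.82] r,phi 171.14398931016873 65.06597107905085 az -46.58000075528732 tilt 0.06187996057473903 F [ 0.18 -0.18  0.71] t 21.9
[563.29 159.14 189.82] 84.95791607636858
[265.36 174.83]
scene circle 265.6 175.2 23.8 area 624.5 bbox (242, 159, 48, 37)
[  72.45 -155.63   49.  ] 65.03621120421126
[255.71 178.86]
wrist circle 255.0 176.5 85.6 area 5443.5 bbox (171, 120, 170, 90)
[  70.21 -152.     49.  ] 65.20747148583948
[216.11 205.42]
top circle 214.6 211.6 12.9 area 247.5 bbox (203, 200, 25, 22)
[  62.24 -141.21   49.  ] 66.21339588045686[ WARN:0@0.531] global loadsave.cpp:1063 imwrite_ Unsupported depth image for selected encoder is fallbacked to CV_8U.
```

```bash
python3 - <<'E'
from fk import *
s=arm.read_state()
for n,rr,mx in(("wrist",(23,34),40),("scene",(7,12),20)):
    im=cv2.imread(f"pics/{n}9.png");uv=proj(n,rk((72,-154,49)),s)[0];f=1 if n=="wrist" else 4
    g=cv2.cvtColor(cv2.resize(im,None,fx=f,fy=f,interpolation=2),cv2.COLOR_BGR2GRAY)
    c=cv2.HoughCircles(cv2.medianBlur(g,5),cv2.HOUGH_GRADIENT,1,8,param1=80,param2=12,minRadius=rr[0]*f,maxRadius=rr[1]*f)[0]/f
    c=[q for q in c if np.hypot(*(q[:2]-uv))<mx][:4]
    for q in c:
        p=np.linalg.inv(rackT(Q))@[*plane(n,q[:2],49,s),1];print(n,q,p[:3],im[int(q[1]),int(q[0])])
    # dark pixels profile along the tangent and radial through the expected ball centre
    for d in((0,1),(1,0)):
        o=[]
        for k in range(-44,45,4):
            a=-np.radians(65);e=np.array([np.cos(a),np.sin(a)]) if d[0] else np.array([-np.sin(a),np.cos(a)])
            u,v=proj(n,rk((*(np.array([72,-154])+k*e),49)),s)[0];o.append((k,int(im[int(v+.5),int(u+.5),2])))
        print('radial' if d[0] else 'tangent(+ to +y)',o)
E
```

```text
wrist [249.5 172.5  26.8] [  64.2  -147.98   49.  ] [29 50 87]
tangent(+ to +y) [(-44, 115), (-40, 115), (-36, 118), (-32, 115), (-28, 52), (-24, 55), (-20, 60), (-16, 61), (-12, 72), (-8, 77), (-4, 77), (0, 80), (4, 80), (8, 78), (12, 77), (16, 71), (20, 63), (24, 143), (28, 97), (32, 93), (36, 98), (40, 99), (44, 98)]
radial [(-44, 130), (-40, 132), (-36, 99), (-32, 76), (-28, 80), (-24, 83), (-20, 92), (-16, 91), (-12, 88), (-8, 93), (-4, 81), (0, 80), (4, 74), (8, 74), (12, 65), (16, 48), (20, 32), (24, 94), (28, 115), (32, 116), (36, 126), (40, 123), (44, 173)]
scene [264.62 174.88   9.55] [  69.88 -153.81   49.  ] [22 39 64]
scene [266.62 173.38  11.57] [  76.58 -149.45   49.  ] [27 41 68]
scene [262.62 175.88  11.57] [  63.53 -156.39   49.  ] [24 39 64]
scene [266.62 175.38   7.4 ] [  75.26 -156.57   49.  ] [25 37 62]
tangent(+ to +y) [(-44, 148), (-40, 145), (-36, 142), (-32, 99), (-28, 44), (-24, 53), (-20, 56), (-16, 58), (-12, 57), (-8, 62), (-4, 61), (0, 62), (4, 64), (8, 62), (12, 62), (16, 66), (20, 62), (24, 61), (28, 141), (32, 177), (36, 180), (40, 181), (44, 153)]
radial [(-44, 175), (-40, 170), (-36, 128), (-32, 77), (-28, 74), (-24, 78), (-20, 74), (-16, 75), (-12, 70), (-8, 69), (-4, 65), (0, 62), (4, 57), (8, 52), (12, 49), (16, 47), (20, 44), (24, 40), (28, 96), (32, 122), (36, 76), (40, 61), (44, 56)]
```

Both views put the ball within about 5 mm of the pocket centre, so it has settled. I'll descend over it with the fingers along the track.

```bash
python3 - <<'E'
from fk import *
go([(rk((66.5,-150.8,z)),ori(157.2,0)) for z in(100,60,29)])
E
```

```text
slide [5.0, -4.9, 89.0] dr [0.03, -0.02, -0.03]
slide [4.9, -5.1, 129.0] dr [0.03, -0.02, -0.03]
slide [4.8, -5.2, 160.0] dr [0.03, -0.02, -0.03]
```

Emit:
step_arm:
  motion:
    - {"slide":[3,-3,25],"dr":[0,0,0],"jaw":85}
    - {"slide":[5,-4.5,60],"dr":[0,0,0],"jaw":85}
    - {"slide":[5,-4.5,90],"dr":[0,0,0],"jaw":85}
    - {"slide":[5,-4.5,110],"dr":[0,0,0],"jaw":85}
    - {"slide":[5,-4.5,125],"dr":[0,0,0],"jaw":85}
    - {"slide":[5,-4.5,138],"dr":[0,0,0],"jaw":85}
    - {"slide":[5,-4.5,150],"dr":[0,0,0],"jaw":85}
    - {"slide":[5,-4.5,160],"dr":[0,0,0],"jaw":85}

```text
clock: 23.05
position: [555.8, 158.3, 28.0]
ee_rot: [0.2, 0.98, 0.002, -0.001]
contact_force: [-0.6, 0.4, -0.1]
gripper_width: 84.9
grasp_force: 0.0
```

```bash
python3 - <<'E'
from fk import *
here();s=arm.read_state();print(s['position'])
n="wrist";im=optics.get_image(n);cv2.imwrite("pics/w10.png",im)
B=np.array([66.5,-150.8])
for d in(0,1):
    o=[];a=-np.radians(65);e=np.array([np.cos(a),np.sin(a)]) if d else np.array([-np.sin(a),np.cos(a)])
    for k in range(-44,45,4):
        u,v=proj(n,rk((*(B+k*e),49)),s)[0];o.append((k,int(im[min(383,int(v+.5)),int(u+.5),2])))
    print('radial' if d else 'tangent',o)
E
```

```text
j [ 0.56  0.53 -0.34 -0.01 -0.7  -2.52] rack [  66.06 -150.76   27.96] r,phi 164.59671269117155 66.33940842918011 az 114.78547349850847 tilt 0.23702028165498126 F [-0.58  0.41 -0.08] t 23.05
[555.79 158.34  27.96]
tangent [(-44, 20), (-40, 80), (-36, 134), (-32, 134), (-28, 113), (-24, 59), (-20, 70), (-16, 80), (-12, 89), (-8, 93), (-4, 94), (0, 104), (4, 100), (8, 104), (12, 101), (16, 104), (20, 89), (24, 88), (28, 119), (32, 111), (36, 113), (40, 87), (44, 14)]
radial [(-44, 206), (-40, 100), (-36, 123), (-32, 154), (-28, 154), (-24, 56), (-20, 78), (-16, 81), (-12, 93), (-8, 101), (-4, 97), (0, 104), (4, 100), (8, 100), (12, 102), (16, 99), (20, 84), (24, 83), (28, 84), (32, 75), (36, 59), (40, 58), (44, 48)]
```

The ball is centred between the fingers on both profiles. Closing the gripper.

Emit:
step_arm:
  motion:
    - {"slide":[0,0,0],"dr":[0,0,0],"jaw":75}
    - {"slide":[0,0,0],"dr":[0,0,0],"jaw":67}
    - {"slide":[0,0,0],"dr":[0,0,0],"jaw":60}
    - {"slide":[0,0,0],"dr":[0,0,0],"jaw":54}
    - {"slide":[0,0,0],"dr":[0,0,0],"jaw":48}
    - {"slide":[0,0,0],"dr":[0,0,0],"jaw":45}
    - {"slide":[0,0,0],"dr":[0,0,0],"jaw":45}
    - {"slide":[0,0,0],"dr":[0,0,0],"jaw":45}

```text
clock: 24.1
position: [556.3, 158.7, 29.1]
ee_rot: [0.2, 0.98, 0.002, -0.001]
contact_force: [-0.6, 1.4, 5.9]
gripper_width: 53.8
grasp_force: 62.5
```

Emit:
step_arm:
  motion:
    - {"slide":[0,0,-1],"dr":[0,0,0],"jaw":45}
    - {"slide":[0,0,-2],"dr":[0,0,0],"jaw":45}
    - {"slide":[0,0,-4],"dr":[0,0,0],"jaw":45}
    - {"slide":[0,0,-6],"dr":[0,0,0],"jaw":45}
    - {"slide":[0,0,-8],"dr":[0,0,0],"jaw":45}
    - {"slide":[0,0,-10],"dr":[0,0,0],"jaw":45}
    - {"slide":[0,0,-12],"dr":[0,0,0],"jaw":45}
    - {"slide":[0,0,-12],"dr":[0,0,0],"jaw":45}

```text
clock: 25.1
position: [555.9, 158.3, 40.7]
ee_rot: [0.2, 0.98, 0.002, -0.001]
contact_force: [1.0, -0.2, -0.5]
gripper_width: 53.6
grasp_force: 62.9
```

```bash
python3 - <<'E'
from fk import *
here();s=arm.read_state();print(s['position'],s['gripper_width'],s['grasp_force'])
n="wrist";im=optics.get_image(n);cv2.imwrite("pics/w11.png",im)
old=cv2.imread("pics/w10.png")
# tool-frame strip: does the ball stay put in the wrist picture?
g=lambda i:i[:,256,2][150:383:6].astype(int).tolist()
print(g(old));print(g(im))
E
```

```text
j [ 0.56  0.51 -0.33 -0.01 -0.73 -2.52] rack [  66.1  -150.83   40.66] r,phi 164.6806188611848 66.33458149498915 az 113.80000492901196 tilt 0.22923644906269636 F [ 0.95 -0.21 -0.55] t 25.1
[555.88 158.32  40.66] 53.551516754798655 62.91185259819031
[208, 218, 217, 215, 209, 211, 207, 126, 100, 108, 154, 153, 145, 60, 71, 85, 78, 95, 101, 96, 99, 101, 101, 103, 98, 88, 81, 83, 79, 61, 55, 56, 77, 31, 25, 26, 27, 20, 29]
[219, 222, 221, 218, 219, 215, 109, 107, 154, 157, 158, 146, 141, 60, 79, 84, 87, 98, 96, 105, 101, 105, 106, 104, 100, 91, 89, 55, 62, 56, 55, 50, 228, 30, 25, 30, 26, 17, 24]
```

The ball is held: the track edges moved in the wrist strip and the ball edge did not. Lifting and travelling to a look point near the cup.

```bash
python3 - <<'E'
from fk import *
A=np.array([373.2,202.4])-.4+.0;S=np.array([188.4,295.4])
print(plane("top",A,22),plane("scene",S,22))
for n,u in(("top",(368,125)),("top",(280,105))): print(plane(n,u,60))
go([((556,158,180),ori(157.2,0)),((640,-255,185),ori(174,0))])
E
```

```text
[ 586.13 -247.13   22.  ] [ 587.43 -249.24   22.  ]
[ 784.63 -230.55   60.  ]
[835.76   1.46  60.  ]
slide [0.1, 0.2, -139.5] dr [0.02, -0.02, -0.03]
slide [-238.9, -346.9, -146.1] dr [0.02, -0.02, -2.13]
```

Emit:
step_arm:
  motion:
    - {"slide":[0,0,-20],"dr":[0,0,0],"jaw":45}
    - {"slide":[0,0,-50],"dr":[0,0,0],"jaw":45}
    - {"slide":[0,0,-85],"dr":[0,0,0],"jaw":45}
    - {"slide":[-10,-14,-115],"dr":[0,0,-0.1],"jaw":45}
    - {"slide":[-30,-43,-135],"dr":[0,0,-0.3],"jaw":45}
    - {"slide":[-55,-80,-146],"dr":[0,0,-0.5],"jaw":45}
    - {"slide":[-82,-119,-146],"dr":[0,0,-0.75],"jaw":45}
    - {"slide":[-110,-160,-146],"dr":[0,0,-1],"jaw":45}

```text
clock: 26.15
position: [594.6, -33.8, 185.9]
ee_rot: [0.13, 0.991, 0.002, -0.001]
contact_force: [-0.0, 0.7, -0.8]
gripper_width: 53.8
grasp_force: 63.1
```

```bash
python3 - <<'E'
from fk import *
s=arm.read_state();print(s['position'],s['gripper_width'],s['grasp_force'],s['joints'])
go([((640,-255,185),ori(174,0))])
E
```

```text
[594.64 -33.79 185.91] 53.78188067000798 63.067731857299805 [ 0.21  0.37 -0.13 -0.   -1.07 -2.04]
slide [-100.9, -202.0, 0.0] dr [0.02, -0.02, -1.12]
```

Emit:
step_arm:
  motion:
    - {"slide":[-20,-40,0],"dr":[0,0,-0.25],"jaw":45}
    - {"slide":[-40,-80,0],"dr":[0,0,-0.5],"jaw":45}
    - {"slide":[-58,-116,0],"dr":[0,0,-0.7],"jaw":45}
    - {"slide":[-74,-148,0],"dr":[0,0,-0.9],"jaw":45}
    - {"slide":[-88,-176,0],"dr":[0,0,-1.05],"jaw":45}
    - {"slide":[-97,-194,0],"dr":[0,0,-1.1],"jaw":45}
    - {"slide":[-101,-202,0],"dr":[0,0,-1.1],"jaw":45}
    - {"slide":[-101,-202,0],"dr":[0,0,-1.1],"jaw":45}

```text
clock: 27.15
position: [639.5, -253.7, 184.6]
ee_rot: [0.055, 0.998, 0.002, -0.001]
contact_force: [-0.3, 0.3, -0.2]
gripper_width: 53.5
grasp_force: 63.0
```

```bash
python3 - <<'E'
from fk import *
here();s=arm.read_state();print(s['position'],s['gripper_width'])
im=optics.get_image("wrist");cv2.imwrite("pics/w12.png",im)
uv=proj("wrist",[(587,-249,22),(486,-239,44)],s);print(uv)
R_=28*281/300
g=cv2.medianBlur(cv2.cvtColor(cv2.resize(im,None,fx=3,fy=3,interpolation=2),cv2.COLOR_BGR2GRAY),5)
c=cv2.HoughCircles(g,cv2.HOUGH_GRADIENT,1,10,param1=80,param2=15,minRadius=32,maxRadius=66)[0]/3
for q in c:
    if np.hypot(*(q[:2]-uv[0]))<35 or np.hypot(*(q[:2]-uv[1]))<30: print(q,plane("wrist",q[:2],22,s),plane("wrist",q[:2],38,s))
# hollow: brightness map around the expectation
u,v=uv[0].round().astype(int)
print(im[max(0,v-24):v+25:3,u-27:u+28:3,2])
E
```

```text
j [-0.14  0.52  0.12 -0.   -1.17 -1.53] rack [-148.11 -512.63  184.59] r,phi 533.5966551519595 106.11513926884308 az 123.09032106822447 tilt 0.25669628701408914 F [-0.32  0.31 -0.16] t 27.15
[ 639.54 -253.73  184.59] 53.4521391057861
[[253.85 126.93]
 [252.3   10.7 ]]
[252.83 125.83  16.27] [ 585.75 -249.94   22.  ] [ 584.18 -249.67   38.  ]
[255.5  128.5   12.97] [ 588.82 -247.43   22.  ] [ 587.09 -247.29   38.  ]
[252.83 122.5   13.13] [ 582.33 -249.56   22.  ] [ 580.93 -249.3    38.  ]
[256.17 124.17  12.83] [ 584.42 -246.24   22.  ] [ 582.92 -246.15   38.  ]
[249.5  125.17  17.77] [ 584.68 -253.38   22.  ] [ 583.16 -252.92   38.  ]
[250.83 129.5   12.03] [ 589.32 -252.49   22.  ] [ 587.56 -252.08   38.  ]
[258.83 126.5   11.67] [ 587.14 -243.68   22.  ] [ 585.49 -243.73   38.  ]
[[136 141 140 133 128 128 127 128 131 142 139 140 139 134 137 135 138 135
  130]
 [134 140 139 130 130 124 130 130 125 138 138 139 139 133 136 137 137 130
  128]
 [131 140 136 129 132 124 129 128 128 129 141 140 138 134 137 136 136 132
  127]
 [126 140 140 130 132 126  98 124 131 132 129  93 138 132 134 1
[... 371 characters left out ...]
 123 120 119 142 143 143 145 102 136 138 130
  127]
 [130 139 141 136 108 180 121 122 120 144 144 145 146 120 126 135 138 131
  128]
 [128 137 142 133 100 180 120 118 121 141 136 151 152  61 132 135 136 131
  128]
 [132 136 143 135 141 104 122 126 126 153 153 152  77 106 129 135 134 129
  125]
 [131 132 145 136 133 137  97  97  96 116  89  69 111 123 121 136 135 133
  126]
 [130 136 143 133 137 130 135 140 125 107 125 126 129 123 123 126 136 127
  125]
 [125 133 143 135 136 130 134 137 134 136 133 130 127 121 124 124 133 128
  129]
 [129 135 143 140 134 135 135 138 138 135 131 128 129 125 125 119 128 130
  131]
 [129 132 144 138 136 130 134 135 137 137 129 132 128 124 124 122 133 129
  135]]
```

```bash
python3 - <<'E'
from fk import *
s=arm.read_state();im=cv2.imread("pics/w12.png");K=CI["wrist"]["camera_matrix"]
T=np.linalg.inv(CI["wrist"]["T_tool_cam"])
for dx in(-4,0,4):
  for dz in(-26,-20,-14):
    c=T[:3,:3]@[dx,0,dz]+T[:3,3];D=np.linalg.norm(c);th=np.arctan2(c[1],-c[2])+np.arcsin(28/D)
    print(dx,dz,'top row',round(K[1,2]-K[1,1]*np.tan(th),1))
print([(v,im[v,256].tolist()) for v in range(214,246,2)])
go([((586,-248.7,z),ori(174,0)) for z in(100,60,24)])
E
```

```text
-4 -26 top row 227.2
-4 -20 top row 222.1
-4 -14 top row 217.4
0 -26 top row 220.0
0 -20 top row 215.1
0 -14 top row 210.6
4 -26 top row 212.6
4 -20 top row 208.0
4 -14 top row 203.7
[(214, [88, 130, 170]), (216, [90, 134, 174]), (218, [91, 136, 175]), (220, [93, 138, 177]), (222, [95, 145, 187]), (224, [22, 31, 49]), (226, [22, 29, 44]), (228, [12, 24, 45]), (230, [24, 31, 53]), (232, [25, 39, 61]), (234, [16, 35, 61]), (236, [19, 36, 65]), (238, [17, 36, 64]), (240, [18, 37, 67]), (242, [27, 40, 67]), (244, [22, 38, 66])]
slide [53.5, -1.6, 84.9] dr [0.03, -0.02, -0.03]
slide [53.4, -1.8, 124.9] dr [0.03, -0.02, -0.03]
slide [53.3, -1.9, 160.9] dr [0.03, -0.02, -0.03]
```

Rim of the hollow is centred at wrist px (254,125), giving cup ≈ (586,-249). The ball sits about 3 mm to the tool's -x side, so I'll correct for that and go down.

Emit:
step_arm:
  motion:
    - {"slide":[18,-0.6,15],"dr":[0,0,0],"jaw":45}
    - {"slide":[40,-1.2,40],"dr":[0,0,0],"jaw":45}
    - {"slide":[54,-1.6,70],"dr":[0,0,0],"jaw":45}
    - {"slide":[56,-1.8,95],"dr":[0,0,0],"jaw":45}
    - {"slide":[56,-1.8,112],"dr":[0,0,0],"jaw":45}
    - {"slide":[56,-1.8,124],"dr":[0,0,0],"jaw":45}
    - {"slide":[56,-1.8,134],"dr":[0,0,0],"jaw":45}
    - {"slide":[56,-1.8,140],"dr":[0,0,0],"jaw":45}

```text
clock: 28.2
position: [583.8, -249.0, 44.7]
ee_rot: [0.055, 0.999, 0.002, -0.001]
contact_force: [0.3, -0.1, -1.5]
gripper_width: 53.6
grasp_force: 63.0
```

```bash
python3 - <<'E'
from fk import *
s=arm.read_state();print(s['position'],s['gripper_width'],s['contact_force'])
go([((583,-248.7,z),ori(174,0)) for z in(35,25,24)])
for n in("scene","top"):
    im=optics.get_image(n);cv2.imwrite(f"pics/{n}13.png",im)
E
```

```text
[ 583.78 -249.03   44.66] 53.626380361617485 [ 0.31 -0.14 -1.46]
slide [0.8, 0.2, 9.7] dr [0.02, -0.02, -0.03]
slide [0.8, 0.2, 19.7] dr [0.02, -0.02, -0.03]
slide [0.8, 0.2, 20.7] dr [0.02, -0.02, -0.03]
```

Emit:
step_arm:
  motion:
    - {"slide":[0.5,0,4],"dr":[0,0,0],"jaw":45}
    - {"slide":[0.5,0,8],"dr":[0,0,0],"jaw":45}
    - {"slide":[0.5,0,11],"dr":[0,0,0],"jaw":45}
    - {"slide":[0.5,0,14],"dr":[0,0,0],"jaw":45}
    - {"slide":[0.5,0,16],"dr":[0,0,0],"jaw":45}
    - {"slide":[0.5,0,17.5],"dr":[0,0,0],"jaw":45}
    - {"slide":[0.5,0,19],"dr":[0,0,0],"jaw":45}
    - {"slide":[0.5,0,19],"dr":[0,0,0],"jaw":45}

```text
clock: 29.3
position: [583.0, -249.0, 26.0]
ee_rot: [0.055, 0.999, 0.002, -0.001]
contact_force: [0.3, -0.1, -0.2]
gripper_width: 53.6
grasp_force: 63.0
```

Emit:
step_arm:
  motion:
    - {"slide":[0,0,0.5],"dr":[0,0,0],"jaw":45}
    - {"slide":[0,0,1],"dr":[0,0,0],"jaw":45}
    - {"slide":[0,0,1.5],"dr":[0,0,0],"jaw":45}
    - {"slide":[0,0,2],"dr":[0,0,0],"jaw":45}
    - {"slide":[0,0,2.3],"dr":[0,0,0],"jaw":45}
    - {"slide":[0,0,2.3],"dr":[0,0,0],"jaw":45}
    - {"slide":[0,0,2.3],"dr":[0,0,0],"jaw":45}
    - {"slide":[0,0,2.3],"dr":[0,0,0],"jaw":45}

```text
clock: 30.3
position: [583.1, -249.1, 25.4]
ee_rot: [0.054, 0.999, 0.001, -0.001]
contact_force: [-2.8, 1.0, 7.2]
gripper_width: 53.6
grasp_force: 63.6
```

Touching with 7 N, and the rim is pushing slightly toward -x. I'll ease over 2 mm, relax, then open.

Emit:
step_arm:
  motion:
    - {"slide":[1,0,-0.5],"dr":[0,0,0],"jaw":45}
    - {"slide":[2,0,-0.5],"dr":[0,0,0],"jaw":45}
    - {"slide":[2,0,-0.3],"dr":[0,0,0],"jaw":45}
    - {"slide":[2,0,-0.3],"dr":[0,0,0],"jaw":45}
    - {"slide":[2,0,-0.3],"dr":[0,0,0],"jaw":45}
    - {"slide":[2,0,-0.3],"dr":[0,0,0],"jaw":45}
    - {"slide":[2,0,-0.3],"dr":[0,0,0],"jaw":45}
    - {"slide":[2,0,-0.3],"dr":[0,0,0],"jaw":45}

```text
clock: 31.3
position: [582.4, -249.2, 25.1]
ee_rot: [0.054, 0.999, 0.001, 0.0]
contact_force: [0.6, -1.9, 5.7]
gripper_width: 53.4
grasp_force: 63.4
```

Emit:
step_arm:
  motion:
    - {"slide":[0,0,-0.5],"dr":[0,0,0],"jaw":53}
    - {"slide":[0,0,-0.5],"dr":[0,0,0],"jaw":55}
    - {"slide":[0,0,-0.5],"dr":[0,0,0],"jaw":57}
    - {"slide":[0,0,-0.5],"dr":[0,0,0],"jaw":60}
    - {"slide":[0,0,-0.5],"dr":[0,0,0],"jaw":66}
    - {"slide":[0,0,-0.5],"dr":[0,0,0],"jaw":74}
    - {"slide":[0,0,-0.5],"dr":[0,0,0],"jaw":82}
    - {"slide":[0,0,-0.5],"dr":[0,0,0],"jaw":85}

```text
clock: 32.3
position: [580.9, -248.7, 24.4]
ee_rot: [0.055, 0.999, 0.002, -0.001]
contact_force: [-0.4, -0.1, 0.3]
gripper_width: 85.3
grasp_force: 0.0
```

```bash
python3 - <<'E'
from fk import *
s=arm.read_state();print(s['position'],s['gripper_width'],s['contact_force'])
n="wrist";im=optics.get_image(n);cv2.imwrite("pics/w14.png",im)
for e in((1,0),(0,1)):
    o=[]
    for k in range(-44,45,4):
        u,v=proj(n,(586+k*e[0],-249+k*e[1],44),s)[0];o.append((k,int(im[min(383,int(v+.5)),int(u+.5),2])))
    print(e,o)
E
```

```text
[ 580.91 -248.67   24.44] 85.25039482279233 [-0.43 -0.07  0.28]
(1, 0) [(-44, 148), (-40, 150), (-36, 150), (-32, 150), (-28, 42), (-24, 71), (-20, 74), (-16, 79), (-12, 93), (-8, 90), (-4, 97), (0, 98), (4, 103), (8, 104), (12, 100), (16, 60), (20, 65), (24, 63), (28, 52), (32, 51), (36, 47), (40, 48), (44, 223)]
(0, 1) [(-44, 21), (-40, 154), (-36, 106), (-32, 101), (-28, 53), (-24, 61), (-20, 73), (-16, 80), (-12, 88), (-8, 93), (-4, 96), (0, 98), (4, 102), (8, 104), (12, 111), (16, 98), (20, 96), (24, 82), (28, 137), (32, 138), (36, 209), (40, 213), (44, 8)]
```

Ball is in the hollow, centred on (586,-249) in the profile, and the fingers are clear on both sides. Moving straight up.

Emit:
step_arm:
  motion:
    - {"slide":[0,0,-6],"dr":[0,0,0],"jaw":85}
    - {"slide":[0,0,-14],"dr":[0,0,0],"jaw":85}
    - {"slide":[0,0,-28],"dr":[0,0,0],"jaw":85}
    - {"slide":[0,0,-48],"dr":[0,0,0],"jaw":85}
    - {"slide":[0,0,-75],"dr":[0,0,0],"jaw":85}
    - {"slide":[0,0,-105],"dr":[0,0,0],"jaw":85}
    - {"slide":[0,0,-130],"dr":[0,0,0],"jaw":85}
    - {"slide":[0,0,-140],"dr":[0,0,0],"jaw":85}

```text
clock: 33.35
position: [582.1, -249.4, 167.4]
ee_rot: [0.055, 0.999, 0.001, 0.001]
contact_force: [0.6, 0.1, -0.0]
gripper_width: 85.1
grasp_force: 0.0
```

```bash
python3 - <<'E'
from fk import *
s=arm.read_state();print(s['position'],s['contact_force'],s['clock'])
n="wrist";im=optics.get_image(n);cv2.imwrite("pics/w15.png",im)
for e in((1,0),(0,1)):
    o=[]
    for k in range(-44,45,4):
        u,v=proj(n,(586+k*e[0],-249+k*e[1],44),s)[0];o.append((k,im[min(383,int(v+.5)),int(u+.5)].tolist()))
    print(e,o)
u=proj(n,(486,-239,38),s)[0];print('clay',u,im[max(0,int(u[1])),int(u[0])])
for n,uv in(("scene",(158,269)),("top",(374,240))): print(n,optics.get_image(n)[uv[1],uv[0]],cv2.imread(f"pics/{n}0.png")[uv[1],uv[0]])
E
```

```text
[ 582.09 -249.45  167.35] [ 0.61  0.05 -0.  ] 33.35
(1, 0) [(-44, [45, 86, 126]), (-40, [45, 83, 126]), (-36, [43, 82, 127]), (-32, [45, 82, 121]), (-28, [33, 66, 98]), (-24, [23, 38, 63]), (-20, [8, 31, 62]), (-16, [23, 41, 73]), (-12, [24, 46, 76]), (-8, [20, 44, 76]), (-4, [24, 46, 77]), (0, [34, 51, 85]), (4, [23, 47, 77]), (8, [23, 43, 76]), (12, [19, 43, 72]), (16, [25, 41, 71]), (20, [23, 35, 65]), (24, [20, 37, 62]), (28, [19, 31, 53]), (32, [35, 69, 102]), (36, [51, 84, 119]), (40, [100, 149, 195]), (44, [95, 144, 188])]
(0, 1) [(-44, [64, 101, 130]), (-40, [50, 80, 111]), (-36, [29, 57, 85]), (-32, [29, 56, 90]), (-28, [14, 22, 42]), (-24, [21, 30, 49]), (-20, [18, 28, 52]), (-16, [20, 34, 60]), (-12, [27, 40, 66]), (-8, [31, 46, 77]), (-4, [24, 46, 78]), (0, [34, 51, 85]), (4, [27, 49, 85]), (8, [29, 47, 86]), (12, [32, 55, 87]), (16, [33, 53, 91]), (20, [23, 43, 76]), (24, [23, 42, 74]), (28, [41, 72, 108]), (32, [41, 77, 114]), (36, [41, 73, 112]), (40, [90, 133, 174]), (44, [92, 138, 177])]
clay [254.84  80.26] [ 48  76 147]
scene [37 36 34] [ 46  72 130]
top [105 112 112] [ 50  78 131]
```

The ball sits centred in the hollow (extents -27 to +29 mm), the clay ball is in its place, and the robot is clear of everything.

```bash
python3 -c "
from bench import arm
print(arm.job_done())"
```

```text
the job is handed in; nothing more can be done
None
```

I pushed the wooden ball round the rack until it settled in the exit pocket, lifted it out, set it in the empty hollow and released it; the clay ball was left in place, and I handed the job in at about 33.5 s of the 64 s allowed.

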